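# Make the roll coater ready for its wash-up

### The arm

A 6-joint arm with a two-finger parallel gripper is mounted at the origin on the work surface. World frame = base frame: x ahead of the robot, y to its left, z up, the work surface at z = 0. Lengths are in mm, angles in degrees, forces in N, time in s.
With the tool pointing down it reaches from about 400 to 925 mm from the base axis. Payload 12.5 kg.
Tool frame: the origin (TCP) lies midway between the tips of the shut fingers; the grasp point (between the pads) lies hold_point_z behind it (hold_point_z is the distance from the TCP to the grasp point, in mm); z points along the fingers, y is the line along which they close (so a half turn about z gives the same grasp; the last joint's range is limited). The gripper opens to 95 mm and grips with 3 to 60 N. Pads are 20 mm wide; open, the fingers measure 119 mm over their backs; the gripper's body (75 mm by 180 mm) begins 59 mm behind the grasp point.
Start: joints at [63.048, 28.126, 89.318, -0, 62.55, -6.05], TCP at [222.961, 583.897, 214.661] pointing down, gripper open.
Joint ranges: [-177.58, 177.58], [-47.91, 125.51], [2.72, 160], [-65.01, 245.01], [3.68, 167.84], [-153.87, 153.87]. Speed limits (degrees/s): [127.2, 127.2, 159.86, 180, 180, 180].

### API

Orientations are given as [roll, pitch, yaw] about the fixed x, y, z axes, in that order (R = Rz(yaw) Ry(pitch) Rx(roll)).
In Python, from bench import * gives the robot as it stands.
- The arm moves only by the shell command python3 -m pendant 'ROWS' [FORCE]. ROWS is JSON, a list of rows, each an object of numbers: "dx", "dy", "dz": the shift along the world's x, y, z in m; "rx", "ry", "rz": the turn, a rotation vector about the world's x, y, z in rad; "claw": the opening, from 0 (shut) to 1 (fully open). In form: [{"dx": .., "dy": .., "dz": .., "rx": .., "ry": .., "rz": .., "claw": ..}, ...]. A call has 1 to 5 rows; each row is the pose to reach, as a shift and turn from the pose commanded when the call began; what a row does not reach only later rows make up. A row lasts 1/10 s, in which the tool goes at most 50 mm and 8.59 degrees, less where a joint would pass 70% of its speed; a pose out of reach is approached as far as the arm can. A call with a gripper value outside its range is refused whole. The fingers move at their own pace and stop on an object; FORCE is the grip in N (left out, the last holds). Time passes only in rows, so rows that repeat a pose let the fingers close. It gives the time, the measured TCP pose, the force, the opening and the grip force at its end, in the units of the state.
- sense(): the state, without advancing time (a new reading comes with each control period).
- snapshot(name): name is "scene" or "top" or "wrist"; returns the picture (420x560x3 uint8, red, green, blue); there is no depth.
- get_calibration(name): a dict with "fx", "fy", "cx", "cy" (pixels), "R" (3x3) and "t" (3): a world point X has camera coordinates R X + t. Camera axes: x right, y down, z forward; pixel columns grow to the right and rows downward; lengths in mm; the calibration is good to about 2 mm. The wrist camera is an equidistant fisheye: a pixel r from the principal point sees the ray r / f radians off the axis. A picture is of the moment at which its call begins: read the wrist's pose just before it. get_calibration takes no time and is no camera call; for the wrist camera it gives the pose at the moment of the call.
- hand_in(): hands the job in; it is judged then, once.
The state is a dict: "time_s": time; "joint_pos": joint angles; "dq": joint speeds; "joint_torque": joint torques, N m; "tcp_pos": TCP position; "ee_rot": TCP orientation; "contact_force": force on the tool from outside, world axes, zero at the start; "moment": the same for the moment, N m; "finger_gap": finger opening in mm; "grip_force": force on a finger pad.
Only numpy, scipy, OpenCV 4.12 (cv2) and the standard library are available. Lean on these libraries where they do the work, as an engineer would, in place of code of your own. Each camera call takes 0.05 s, during which the arm holds its last target. There are 200 camera calls.

### The job

Make the roll coater ready for its wash-up. The feed tank may still be under pressure: turn its cap anticlockwise to the first stop and leave it there for a good two seconds to let the air off, then press it down, turn it past the stop and take it off; drop every wash-up tablet from the mat into the tank, put the cap back and lock it fully home. Also crank the handwheel until the roller carriage's pointer stands at the long wash mark on the scale, and leave the other things on the bench alone.

Things in the scene. Friction and masses are not known exactly. Their poses are not given: they have to be found in the camera images.
- tank: round aluminium pressure feed tank fixed on the bench, diameter 164, shoulder 105 high, hollow down to 8 above its underside, gauge on the side of its +x axis; origin at the centre of its underside, z up. It stands on one side of the mat, the coater on the other, either way round
- tank_neck (a point): centre of the tank's mouth, 145 above the tank's origin, at the steel neck's rim. The mouth is 55 wide. Below the rim the neck carries two cam flanges of radius 42 (129 to 135 above the tank's origin), one on each side, and between them two slots through which the cap's tangs pass
- seal (a joint): how far the sprung rubber sealing ring on the neck's rim is pressed down, 0 to 0.011 m: 0 with the cap off (its top then 10 above the rim), 0.003 under the locked cap. It pushes up with 5 N at 0 and 1 N more per mm. Inner diameter 55, outer 66
- cap: pressure cap, 200 g, same after a half turn: black grip bar 58 long (x) on a steel disc of diameter 98, with a tapered rubber plug below (diameter 50, 40 at its end, 30 long); put down it stands on the plug. Origin at the centre of the plug's underside, z up; disc 30 to 37, bar 37 to 69 above it. Locked home, it is 122 above the tank's origin, its x along the tank's x (turn 0)
- cap_grip (a point): middle of the cap's grip bar (58 x 26 x 32 tall), 53 above the cap's origin. Taking it off, turns seen from above: anticlockwise from 0 it goes freely to the first stop at 0.35 rad; pressed down 5 to 7 mm there it turns past; beyond 0.9 rad the spring lifts it 3 mm and it comes straight off (30 mm clear the neck). Turning takes up to 0.5 N m
- cap_tang (a point): one of the cap's two tangs, on its +x side, 39 from its axis, 4 above its origin. Putting it on: lower the cap at a turn of 0.95 to 1.9 rad till it rests on the ring (125 above the tank's origin), press it down 8 to 9 mm, turn clockwise past the stop to under 0.3 rad, let it rise, turn on to 0 (a wall stops it at -0.03)
- tablet1: round white wash-up tablet, diameter 28, 12 thick, 18 g, lying flat on the grey cutting mat (210 x 180, 3 thick, fixed, its far edge at x 0.60); origin at the centre of its underside. Of the four tablets two to four are there; an absent one has no pose
- tablet2: round white wash-up tablet, diameter 28, 12 thick, 18 g, lying flat on the grey cutting mat (210 x 180, 3 thick, fixed, its far edge at x 0.60); origin at the centre of its underside. Of the four tablets two to four are there; an absent one has no pose
- tablet3: round white wash-up tablet, diameter 28, 12 thick, 18 g, lying flat on the grey cutting mat (210 x 180, 3 thick, fixed, its far edge at x 0.60); origin at the centre of its underside. Of the four tablets two to four are there; an absent one has no pose
- tablet4: round white wash-up tablet, diameter 28, 12 thick, 18 g, lying flat on the grey cutting mat (210 x 180, 3 thick, fixed, its far edge at x 0.60); origin at the centre of its underside. Of the four tablets two to four are there; an absent one has no pose
- crank_knob (a point): middle of the height of the upright black crank knob on the handwheel, diameter 18, 45 tall; 40 from the wheel's axis, 15 above point wheel_axis; it spins freely about its own upright axis
- wheel_axis (a point): centre of the top face of the steel handwheel (diameter 104, lying flat, axis upright, on top of the gearbox at the near end of the coater; nothing above it)
- carriage (a joint): opening of the metering roller carriage in m, 0 (rollers closed) to 0.040: the carriage moves towards the handwheel as it opens. One full turn of the handwheel anticlockwise from above opens it by 10 mm, clockwise closes it; it stays where it is left. The long wash mark is at 0.030
- pointer (a point): tip of the carriage's pointer over the scale strip on top of the coater's side plate (the side on the robot's left); the scale has a line every 5 mm
- wash_mark (a point): the long thick line across the scale strip, with a brass stud at its end; its x axis runs along the scale, away from the handwheel
- tape_roll: roll of tape lying flat, diameter 90, 24 high, beyond the mat (the bench between the two is free, to put the cap down on); leave alone
- squeegee: flat white squeegee card with a felt edge, 105 x 72 x 9; leave alone
- screwdriver: screwdriver lying on the bench; leave alone
- mug: white mug, 95 high; leave alone
- spray_can: upright can, diameter 52, 160 high; leave alone
Things that resemble listed ones, but are neither listed nor needed, are in the scene too. What is shaped like the cap but purple, turquoise or yellow is not meant.

How it is judged:
By the outcome, as a careful person would: the job done as asked, in the order asked, and still so for the second after the job is handed in, with the robot touching nothing.
Of tablet1, tablet2, tablet3, tablet4 only 2 to 4 are there at a start; the rules pass over those that are not, and their reading is None.
At some moment in a run one of tablet1, tablet2, tablet3, tablet4 may be knocked a few centimetres aside while the robot is not near it.
Once in a run the grip may slacken for a moment while it holds something.
It also fails if it takes over 210 s, if anything falls off the work surface, if the arm or the gripper's body presses on something with over 40 N, if the wrist force passes 120 N, or if a joint passes its speed limit or range.

## Working session

There is one attempt and no reset: what is moved stays moved. The work goes in short steps, Python scripts to look and compute and a shell command to move; the robot and the scene stay as the last step left them, time stands still between calls to the robot, and variables do not carry over. Pictures are saved under pics/ and viewed, at most 14 in all, crops included, and the job is handed in when it is done.

```bash
ls; mkdir -p pics
python3 - <<'E'
from bench import *
import cv2
s=sense();print({k:s[k] for k in s})
for n in("scene","top"):
    cv2.imwrite(f"pics/{n}0.png",cv2.resize(snapshot(n)[:,:,::-1],(800,600),interpolation=cv2.INTER_CUBIC))
    print(get_calibration(n))
print(get_calibration("wrist"))
E
```

```text
pics
{'time_s': 0.0, 'joint_pos': array([ 6.30499302e+01,  2.81643752e+01,  8.93517770e+01,  6.33725377e-04,
        6.25486097e+01, -6.05185925e+00]), 'dq': array([ 0.03024247,  0.04596305, -0.08643794, -0.02220463,  0.02752836,
       -0.02074541]), 'joint_torque': array([-3.12435359e-04, -6.12643862e+01, -2.58193284e+01,  6.92458847e-02,
        4.81207995e-02, -6.77291882e-05]), 'tcp_pos': array([222.81774641, 583.66001822, 214.04935048]), 'ee_rot': array([-1.79935658e+02, -7.38666510e-03,  1.59101493e+02]), 'contact_force': array([0.3194805 , 0.58455917, 0.26808221]), 'moment': array([ 0.04100896, -0.0322746 , -0.02629485]), 'grip_force': 0.0, 'finger_gap': 95.09265086056843}
{'fx': 501.16185500206313, 'fy': 501.16185500206313, 'cx': 280.7175906646131, 'cy': 210.23430717699117, 'R': array([[-0.8521868 ,  0.52303616, -0.01452005],
       [ 0.44562204,  0.71095255, -0.54402892],
       [-0.27422373, -0.47008472, -0.83894082]]), 't': array([ 466.19618992, -152.75395227, 2012.43313848])}
{'fx': 399.3990299104208, 'fy': 399.3990299104208, 'cx': 285.0613064611548, 'cy': 211.38706328414926, 'R': array([[ 1.60317323e-04, -9.99772087e-01, -2.13482516e-02],
       [-9.86564471e-01,  3.32958635e-03, -1.63338475e-01],
       [ 1.63372329e-01,  2.10876125e-02, -9.86339087e-01]]), 't': array([  -5.2568682 ,  544.81834881, 1108.20456996])}
{'fx': 325.19226210127806, 'fy': 325.19226210127806, 'cx': 276.3181363073192, 'cy': 210.84920322464816, 'R': array([[ 0.3567654 ,  0.93419217, -0.00185648],
       [ 0.8986723 , -0.34265632,  0.27381517],
       [ 0.25515985, -0.09935615, -0.96178054]]), 't': array([-622.78472759,  -31.37288282,  390.66864012])}
```

View pics/scene0.png

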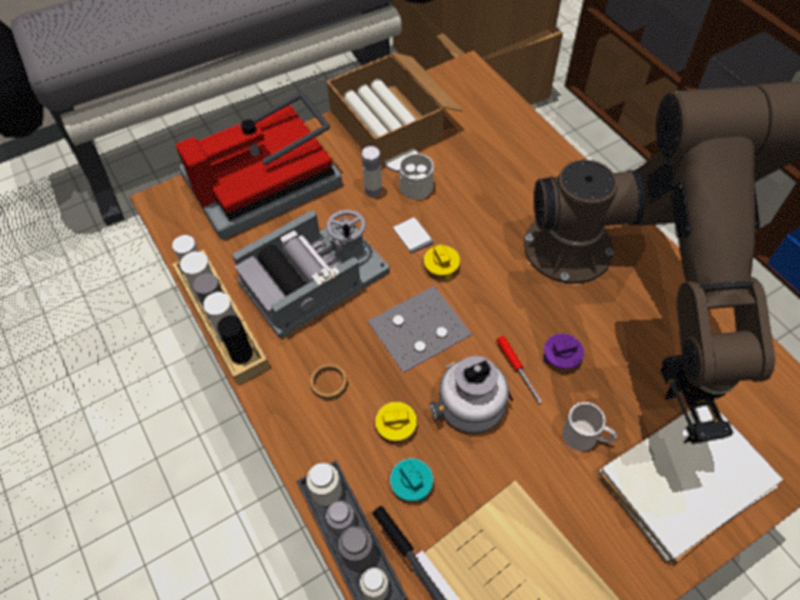

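View pics/top0.png

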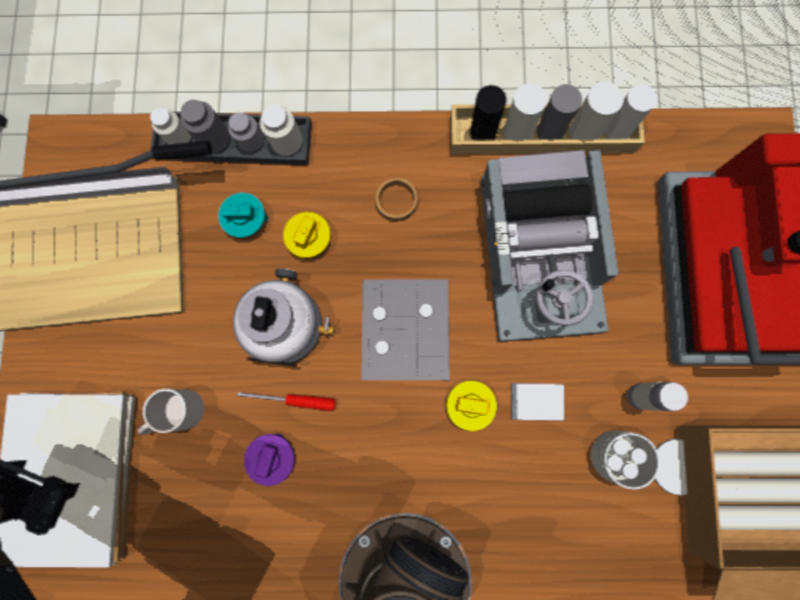

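The pictures show three tablets on the mat (top view, enlarged px: 379,313; 426,311; 382,347). The tank's cap is at (263,313) with the gauge at (287,274). The handwheel is at (565,298), its knob at (548,285), and the tape roll at (396,200).

```bash
cat > h.py <<'E'
from bench import *
import numpy as np, cv2
def ray(cal,u,v,fish=False):
    x=(u-cal['cx'])/cal['fx'];y=(v-cal['cy'])/cal['fy']
    if fish:
        r=np.hypot(x,y); d=np.array([x/r*np.sin(r),y/r*np.sin(r),np.cos(r)]) if r>1e-9 else np.array([0,0,1.])
    else: d=np.array([x,y,1.])
    R=np.array(cal['R']);t=np.array(cal['t'])
    return -R.T@t, R.T@d
def atz(cal,u,v,z,fish=False):
    o,d=ray(cal,u,v,fish); return o+d*(z-o[2])/d[2]
def proj(cal,X,fish=True):
    c=np.array(cal['R'])@np.array(X,float)+np.array(cal['t'])
    if not fish: return cal['fx']*c[0]/c[2]+cal['cx'],cal['fy']*c[1]/c[2]+cal['cy']
    th=np.arctan2(np.hypot(c[0],c[1]),c[2]);n=np.hypot(c[0],c[1])
    return cal['fx']*th*c[0]/n+cal['cx'],cal['fy']*th*c[1]/n+cal['cy']
def wshot(name):
    import pickle
    cal=get_calibration('wrist');s=sense();im=snapshot('wrist')
    cv2.imwrite(f'pics/{name}.png',im[:,:,::-1]);pickle.dump((cal,s,im),open(f'{name}.pkl','wb'))
    return cal,s,im
def load(name):
    import pickle; return pickle.load(open(f'{name}.pkl','rb'))
E
python3 - <<'E'
from h import *
T=get_calibration('top');k=1.4286
for n,u,v,z in [('t1',379,313,15),('t2',426,311,15),('t3',382,347,15),('cap bar top',263,313,191),('tank shoulder c',277,322,80),('gauge',287,274,60),('valve',327,328,60),('wheel',565,298,120),('knob',548,285,150),('tape',396,200,24),('mat tl',362,280,3),('mat br',449,380,3)]:
    print(n,atz(T,u/k,v/k,z).round(0))
s=get_calibration('scene')
# triangulate wheel hub and bar
def tri(a,b):
    A=[];B=[]
    for cal,(u,v) in ((T,a),(s,b)):
        o,d=ray(cal,u/k,v/k);d/=np.linalg.norm(d);P=np.eye(3)-np.outer(d,d);A.append(P);B.append(P@o)
    return np.linalg.lstsq(np.vstack(A),np.hstack(B),rcond=None)[0].round(0)
print('hub',tri((565,298),(346,224)),'knob',tri((548,285),(346,230)),'bar',tri((263,313),(478,372)))
c=get_calibration('wrist');o,_=ray(c,300,200);print(o,np.array(c['R'])[2])
E
```

```text
t1 [527.  53.  15.]
t2 [531. -44.  15.]
t3 [456.  46.  15.]
cap bar top [502. 245. 191.]
tank shoulder c [500. 248.  80.]
gauge [600. 236.  60.]
valve [490. 153.  60.]
wheel [ 539. -304.  120.]
knob [ 558. -266.  150.]
tape [768.  18.  24.]
mat tl [599.  90.   3.]
mat br [390. -91.   3.]
hub [ 534. -298.  139.] knob [ 553. -261.  166.] bar [502. 255. 167.]
[150.69903217 609.86582734 383.17167877] [ 0.25515985 -0.09935615 -0.96178054]
```

```bash
python3 -m pendant '[{"dz":0.05},{"dz":0.1,"rz":0.12},{"dx":0.04,"dy":-0.03,"dz":0.12,"rz":0.2},{"dx":0.07,"dy":-0.07,"dz":0.12,"rz":0.244},{"dx":0.1,"dy":-0.11,"dz":0.12,"rz":0.244}]' >/dev/null; python3 -m pendant '[{"dx":0.04,"dy":-0.04},{"dx":0.07,"dy":-0.08},{"dx":0.10,"dy":-0.12},{"dx":0.13,"dy":-0.16},{"dx":0.16,"dy":-0.2}]' >/dev/null;python3 -m pendant '[{"dx":0.015,"dy":-0.025},{"dx":0.015,"dy":-0.025},{"dx":0.015,"dy":-0.025},{"dx":0.015,"dy":-0.025}]'
python3 - <<'E'
from h import *
c,s,im=wshot('w1');print(s['tcp_pos'],s['ee_rot'],s['contact_force'])
cv2.imwrite('pics/w1b.png',cv2.resize(im[:,:,::-1],(800,600),interpolation=cv2.INTER_CUBIC))
E
```

```text
[222.85191158 583.70446648 214.13314789] [-1.79945641e+02 -7.38328198e-03  1.59098647e+02] [-0.14559444 -0.54802281 -0.64921709]schema error: expected keys dx, dy, dz, rx, ry, rz, claw
schema error: expected keys dx, dy, dz, rx, ry, rz, claw
schema error: expected keys dx, dy, dz, rx, ry, rz, claw
```

View pics/w1b.png

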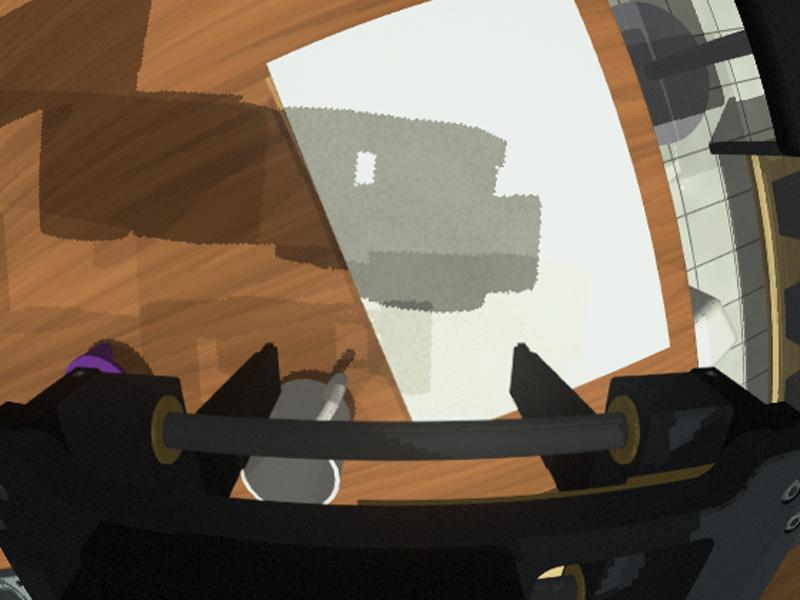

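The picture shows only the paper pad and mug, because the moves were refused: every row needs all seven keys.

```bash
python3 -m pendant '[{"dx":0,"dy":0,"dz":0.05,"rx":0,"ry":0,"rz":0.05,"claw":1},{"dx":0,"dy":0,"dz":0.1,"rx":0,"ry":0,"rz":0.12,"claw":1},{"dx":0.03,"dy":-0.03,"dz":0.12,"rx":0,"ry":0,"rz":0.2,"claw":1},{"dx":0.06,"dy":-0.07,"dz":0.12,"rx":0,"ry":0,"rz":0.244,"claw":1},{"dx":0.09,"dy":-0.11,"dz":0.12,"rx":0,"ry":0,"rz":0.244,"claw":1}]' >/dev/null; python3 -m pendant '[{"dx":0.03,"dy":-0.04,"dz":0,"rx":0,"ry":0,"rz":0,"claw":1},{"dx":0.06,"dy":-0.08,"dz":0,"rx":0,"ry":0,"rz":0,"claw":1},{"dx":0.09,"dy":-0.12,"dz":0,"rx":0,"ry":0,"rz":0,"claw":1},{"dx":0.12,"dy":-0.16,"dz":0,"rx":0,"ry":0,"rz":0,"claw":1},{"dx":0.15,"dy":-0.2,"dz":0,"rx":0,"ry":0,"rz":0,"claw":1}]' >/dev/null;python3 -m pendant '[{"dx":0.02,"dy":-0.025,"dz":0,"rx":0,"ry":0,"rz":0,"claw":1},{"dx":0.02,"dy":-0.025,"dz":0,"rx":0,"ry":0,"rz":0,"claw":1},{"dx":0.02,"dy":-0.025,"dz":0,"rx":0,"ry":0,"rz":0,"claw":1},{"dx":0.02,"dy":-0.025,"dz":0,"rx":0,"ry":0,"rz":0,"claw":1}]'
python3 - <<'E'
from h import *
c,s,im=wshot('w1');print(s['time_s'],s['tcp_pos'],s['ee_rot'],s['contact_force'])
cv2.imwrite('pics/w1b.png',cv2.resize(im[:,:,::-1],(800,600),interpolation=cv2.INTER_CUBIC))
E
```

```text
time_s: 1.55
tcp_pos: [482.4, 249.6, 334.6]
ee_rot: [180.0, -0.0, 173.1]
contact_force: [0.2, 0.0, 0.3]
finger_gap: 95.3
grip_force: 0.0
1.55 [482.3830683  249.56312822 334.6070285 ] [ 1.79990854e+02 -1.91597123e-02  1.73117444e+02] [0.16182847 0.02697842 0.26514896]
```

View pics/w1b.png

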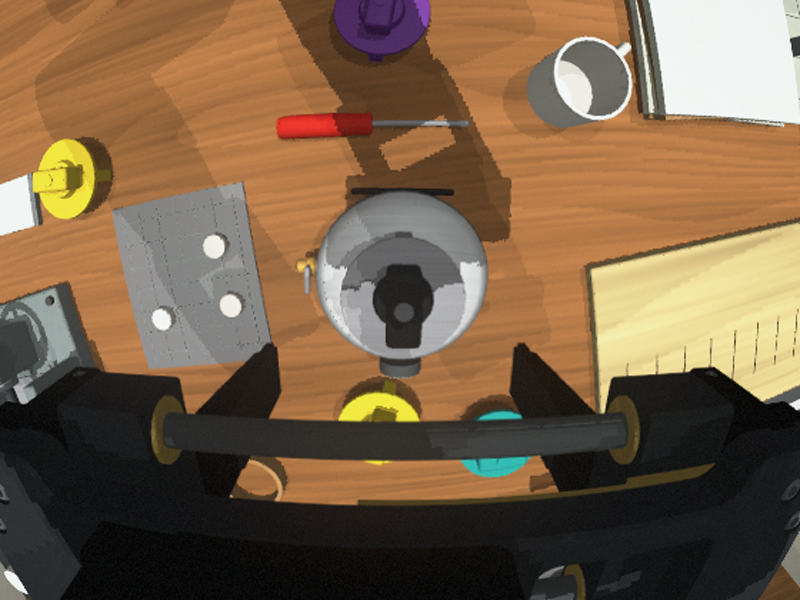

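The view is now over the tank. The bar runs straight along the image column, with ends at about (404,268) and (404,346), and the gauge is at (400,368).

Run:
```python
from h import *
c,s,im=load('w1');k=800/560
cv2.imwrite('pics/w1c.png',cv2.resize(im[175:270,230:350,::-1],None,fx=6,fy=6,interpolation=cv2.INTER_CUBIC))
for n,u,v,z in [('e1',404,268,191),('e2',404,346,191),('mid',404,312,191),('gauge',400,372,60),('t',213,246,15),('t',231,306,15),('t',162,319,15)]:
    print(n,atz(c,u/k,v/k,z,True).round(1))
```

```text
e1 [471.1 255.5 191. ]
e2 [528. 249. 191.]
mid [502.5 251.9 191. ]
gauge [607.9 238.1  60. ]
t [455.4  46.1  15. ]
t [526.7  53.5  15. ]
t [532.  -42.2  15. ]
```

View pics/w1c.png

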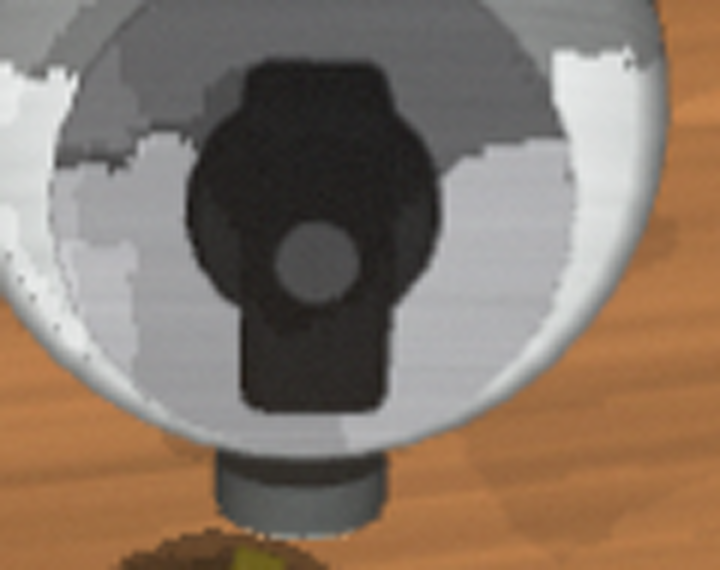

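```bash
python3 -c "
import bench;print([a for a in dir(bench) if a[0]!='_']);print(getattr(bench,'hold_point_z',None))"
python3 -m pendant '[{"dx":0.0185,"dy":0.001,"dz":-0.04,"rx":0,"ry":0,"rz":0.005,"claw":1},{"dx":0.0185,"dy":0.001,"dz":-0.08,"rx":0,"ry":0,"rz":0.005,"claw":1},{"dx":0.0185,"dy":0.001,"dz":-0.11,"rx":0,"ry":0,"rz":0.005,"claw":1},{"dx":0.0185,"dy":0.001,"dz":-0.13,"rx":0,"ry":0,"rz":0.005,"claw":1},{"dx":0.0185,"dy":0.001,"dz":-0.13,"rx":0,"ry":0,"rz":0.005,"claw":1}]'
python3 - <<'E'
from h import *
c,s,im=wshot('w2')
cv2.imwrite('pics/w2b.png',cv2.resize(im[120:360,120:440,::-1],(800,600),interpolation=cv2.INTER_CUBIC))
E
```

```text
['IKError', 'get_calibration', 'hand_in', 'hold_point_z', 'sense', 'snapshot']
18.8
time_s: 2.1
tcp_pos: [499.9, 250.5, 202.4]
ee_rot: [-179.9, -0.2, 173.5]
contact_force: [-0.3, -0.2, 0.3]
finger_gap: 95.0
grip_force: 0.0
```

View pics/w2b.png

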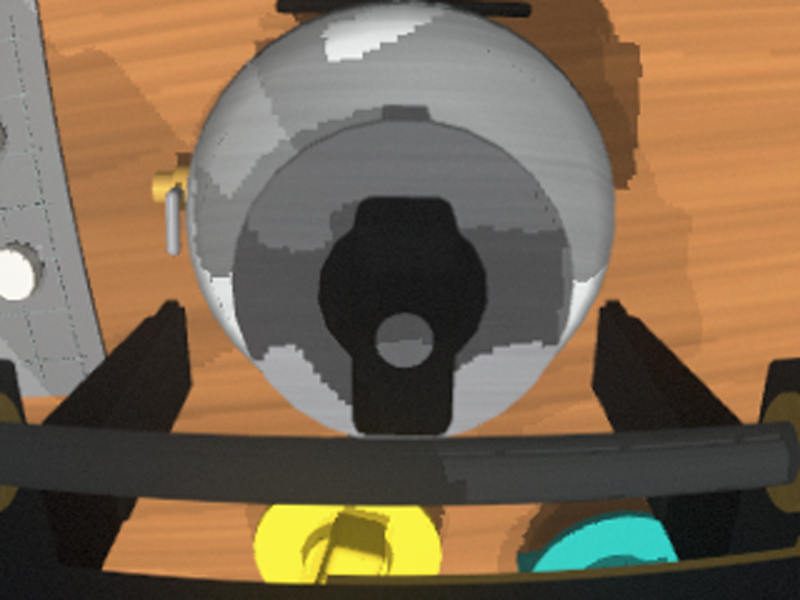

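The bar is centred close to the fingers' midline, at column 404 against 391 in the crop. I'll compute the offset.

```bash
python3 - <<'E'
from h import *
c,s,im=load('w2')
f=lambda u,v:(120+u*.4,120+v*.4)
for n,u,v,z in [('med',404,340,191),('farend',404,433,191),('bl',352,380,191),('br',455,380,191),('discL',233,280,159),('discR',572,280,159),('tangfar',407,105,130)]:
    print(n,atz(c,*f(u,v),z,True).round(1))
E
python3 -m pendant '[{"dx":0.001,"dy":-0.001,"dz":-0.02,"rx":0,"ry":0,"rz":0,"claw":1},{"dx":0.001,"dy":-0.001,"dz":-0.038,"rx":0,"ry":0,"rz":0,"claw":1},{"dx":0.001,"dy":-0.001,"dz":-0.038,"rx":0,"ry":0,"rz":0,"claw":0.6}]' 20
```

```text
med [502.5 251.7 191. ]
farend [528.4 248.9 191. ]
bl [511.9 237.8 191. ]
br [514.8 263.  191. ]
discL [493.2 204.8 159. ]
discR [504.1 299.6 159. ]
tangfar [453.9 258.8 130. ]
time_s: 2.45
tcp_pos: [502.0, 249.3, 166.5]
ee_rot: [-180.0, -0.1, 173.4]
contact_force: [-0.6, -0.5, 0.5]
finger_gap: 91.5
grip_force: 0.0
```

```bash
python3 -m pendant '[{"dx":-0.001,"dy":0.0025,"dz":-0.002,"rx":0,"ry":0,"rz":0,"claw":0.4},{"dx":-0.001,"dy":0.0025,"dz":-0.002,"rx":0,"ry":0,"rz":0,"claw":0.2},{"dx":-0.001,"dy":0.0025,"dz":-0.002,"rx":0,"ry":0,"rz":0,"claw":0},{"dx":-0.001,"dy":0.0025,"dz":-0.002,"rx":0,"ry":0,"rz":0,"claw":0},{"dx":-0.001,"dy":0.0025,"dz":-0.002,"rx":0,"ry":0,"rz":0,"claw":0}]' 40;python3 -m pendant '[{"dx":0,"dy":0,"dz":0,"rx":0,"ry":0,"rz":0,"claw":0},{"dx":0,"dy":0,"dz":0,"rx":0,"ry":0,"rz":0,"claw":0},{"dx":0,"dy":0,"dz":0,"rx":0,"ry":0,"rz":0,"claw":0}]'; python3 -c "
from bench import *;print(sense()['moment'])"
```

```text
time_s: 2.95
tcp_pos: [501.6, 251.4, 165.0]
ee_rot: [180.0, 0.0, 173.4]
contact_force: [-0.5, 0.8, -0.9]
finger_gap: 53.0
grip_force: 0.0
time_s: 3.25
tcp_pos: [501.5, 251.5, 164.7]
ee_rot: [180.0, 0.0, 173.4]
contact_force: [-0.5, 7.4, 0.9]
finger_gap: 28.1
grip_force: 3.4
[ 1.33499833  0.03464678 -0.07669991]
```

```bash
python3 -m pendant '[{"dx":0,"dy":0.001,"dz":0,"rx":0,"ry":0,"rz":0,"claw":0},{"dx":0,"dy":0.001,"dz":0,"rx":0,"ry":0,"rz":0,"claw":0}]'; python3 -m pendant '[{"dx":0,"dy":0,"dz":0,"rx":0,"ry":0,"rz":0.07,"claw":0},{"dx":0,"dy":0,"dz":0,"rx":0,"ry":0,"rz":0.14,"claw":0},{"dx":0,"dy":0,"dz":0,"rx":0,"ry":0,"rz":0.21,"claw":0},{"dx":0,"dy":0,"dz":0,"rx":0,"ry":0,"rz":0.28,"claw":0},{"dx":0,"dy":0,"dz":0,"rx":0,"ry":0,"rz":0.32,"claw":0}]';python3 -c "
from bench import *;print(sense()['moment'])"
```

```text
time_s: 3.45
tcp_pos: [501.6, 252.3, 164.7]
ee_rot: [-180.0, 0.0, 173.4]
contact_force: [0.4, -1.1, 2.9]
finger_gap: 25.8
grip_force: 40.0
time_s: 3.95
tcp_pos: [501.4, 252.5, 164.8]
ee_rot: [180.0, -0.0, -168.2]
contact_force: [-1.8, 2.0, 0.9]
finger_gap: 25.5
grip_force: 40.0
[ 0.31505987  0.22514244 -0.3825452 ]
```

```bash
python3 -m pendant '[{"dx":0,"dy":0,"dz":0,"rx":0,"ry":0,"rz":0.015,"claw":0},{"dx":0,"dy":0,"dz":0,"rx":0,"ry":0,"rz":0.03,"claw":0},{"dx":0,"dy":0,"dz":0,"rx":0,"ry":0,"rz":0.03,"claw":0}]';python3 -c "
from bench import *;print(sense()['moment'])";python3 -m pendant '[{"dx":0,"dy":0,"dz":0,"rx":0,"ry":0,"rz":0.02,"claw":0},{"dx":0,"dy":0,"dz":0,"rx":0,"ry":0,"rz":0.02,"claw":0},{"dx":0,"dy":0,"dz":0,"rx":0,"ry":0,"rz":0.02,"claw":0}]';python3 -c "
from bench import *;print(sense()['moment'])"
```

```text
time_s: 4.25
tcp_pos: [501.4, 252.5, 164.7]
ee_rot: [180.0, -0.0, -166.7]
contact_force: [-3.1, 1.4, 2.5]
finger_gap: 26.1
grip_force: 40.3
[ 0.326452    0.25456677 -0.98910185]
time_s: 4.55
tcp_pos: [501.5, 252.6, 164.7]
ee_rot: [180.0, 0.0, -165.5]
contact_force: [-1.8, 3.1, 3.2]
finger_gap: 26.4
grip_force: 40.8
[ 0.59328629  0.21363832 -1.29088939]
```

```bash
W='';
for i in 1 2 3 4 5 6; do python3 -m pendant '[{"dx":0,"dy":0,"dz":0,"rx":0,"ry":0,"rz":0,"claw":0},{"dx":0,"dy":0,"dz":0,"rx":0,"ry":0,"rz":0,"claw":0},{"dx":0,"dy":0,"dz":0,"rx":0,"ry":0,"rz":0,"claw":0},{"dx":0,"dy":0,"dz":0,"rx":0,"ry":0,"rz":0,"claw":0},{"dx":0,"dy":0,"dz":0,"rx":0,"ry":0,"rz":0,"claw":0}]'|tail -6; done|tail -6;  python3 -c "
from bench import *;print(sense()['moment'])"
python3 -m pendant '[{"dx":0,"dy":0,"dz":0,"rx":0,"ry":0,"rz":-0.03,"claw":0},{"dx":0,"dy":0,"dz":-0.002,"rx":0,"ry":0,"rz":-0.04,"claw":0},{"dx":0,"dy":0,"dz":-0.004,"rx":0,"ry":0,"rz":-0.04,"claw":0},{"dx":0,"dy":0,"dz":-0.006,"rx":0,"ry":0,"rz":-0.04,"claw":0},{"dx":0,"dy":0,"dz":-0.006,"rx":0,"ry":0,"rz":-0.04,"claw":0}]';python3 -c "
from bench import *;print(sense()['moment'])"
```

```text
time_s: 7.55
tcp_pos: [501.5, 252.5, 164.7]
ee_rot: [180.0, 0.0, -165.4]
contact_force: [-2.4, 5.2, 3.2]
finger_gap: 25.8
grip_force: 40.9
[ 0.91580318  0.2455073  -1.29370371]
time_s: 8.05
tcp_pos: [501.7, 252.5, 159.2]
ee_rot: [-180.0, 0.1, -167.6]
contact_force: [-2.7, 3.8, 10.6]
finger_gap: 25.8
grip_force: 39.9
[ 0.71223286  0.55272392 -0.05789776]
```

```bash
python3 -m pendant '[{"dx":0,"dy":0,"dz":0,"rx":0,"ry":0,"rz":0.1,"claw":0},{"dx":0,"dy":0,"dz":0,"rx":0,"ry":0,"rz":0.2,"claw":0},{"dx":0,"dy":0,"dz":0,"rx":0,"ry":0,"rz":0.3,"claw":0},{"dx":0,"dy":0,"dz":0,"rx":0,"ry":0,"rz":0.4,"claw":0},{"dx":0,"dy":0,"dz":0,"rx":0,"ry":0,"rz":0.5,"claw":0}]' 45;python3 -c "
from bench import *;print(sense()['moment'])"
python3 -m pendant '[{"dx":0,"dy":0,"dz":0,"rx":0,"ry":0,"rz":0.1,"claw":0},{"dx":0,"dy":0,"dz":0,"rx":0,"ry":0,"rz":0.2,"claw":0},{"dx":0,"dy":0,"dz":0.003,"rx":0,"ry":0,"rz":0.25,"claw":0},{"dx":0,"dy":0,"dz":0.006,"rx":0,"ry":0,"rz":0.25,"claw":0},{"dx":0,"dy":0,"dz":0.009,"rx":0,"ry":0,"rz":0.25,"claw":0}]';python3 -c "
from bench import *;print(sense()['moment'])"
```

```text
time_s: 8.55
tcp_pos: [502.4, 252.0, 159.6]
ee_rot: [-179.9, 0.1, -138.7]
contact_force: [0.5, -0.3, 10.4]
finger_gap: 25.7
grip_force: 44.9
[ 0.00430766 -0.06520298 -0.17060136]
time_s: 9.05
tcp_pos: [502.1, 252.0, 168.0]
ee_rot: [-179.9, 0.0, -124.6]
contact_force: [-0.2, 1.1, -2.2]
finger_gap: 25.5
grip_force: 44.9
[ 0.05708283  0.04340015 -0.05884775]
```

```bash
python3 -m pendant '[{"dx":0,"dy":0,"dz":0.02,"rx":0,"ry":0,"rz":0,"claw":0},{"dx":0,"dy":0,"dz":0.05,"rx":0,"ry":0,"rz":0,"claw":0},{"dx":0.02,"dy":-0.03,"dz":0.06,"rx":0,"ry":0,"rz":-0.12,"claw":0},{"dx":0.04,"dy":-0.06,"dz":0.06,"rx":0,"ry":0,"rz":-0.26,"claw":0},{"dx":0.06,"dy":-0.09,"dz":0.06,"rx":0,"ry":0,"rz":-0.4,"claw":0}]' |tail -3; python3 -m pendant '[{"dx":0.02,"dy":-0.03,"dz":0,"rx":0,"ry":0,"rz":-0.14,"claw":0},{"dx":0.04,"dy":-0.06,"dz":0,"rx":0,"ry":0,"rz":-0.28,"claw":0},{"dx":0.06,"dy":-0.09,"dz":0,"rx":0,"ry":0,"rz":-0.42,"claw":0},{"dx":0.08,"dy":-0.12,"dz":0,"rx":0,"ry":0,"rz":-0.56,"claw":0},{"dx":0.098,"dy":-0.152,"dz":0,"rx":0,"ry":0,"rz":-0.56,"claw":0}]';python3 -m pendant '[{"dx":0,"dy":0,"dz":-0.04,"rx":0,"ry":0,"rz":0,"claw":0},{"dx":0,"dy":0,"dz":-0.08,"rx":0,"ry":0,"rz":0,"claw":0},{"dx":0,"dy":0,"dz":-0.12,"rx":0,"ry":0,"rz":0,"claw":0},{"dx":0,"dy":0,"dz":-0.16,"rx":0,"ry":0,"rz":0,"claw":0},{"dx":0,"dy":0,"dz":-0.17,"rx":0,"ry":0,"rz":0,"claw":0}]'
```

```text
contact_force: [-0.2, 1.2, -2.0]
finger_gap: 25.7
grip_force: 45.0
time_s: 10.05
tcp_pos: [659.6, 8.7, 226.6]
ee_rot: [-179.9, -0.1, -180.0]
contact_force: [0.6, 0.7, -2.5]
finger_gap: 25.9
grip_force: 45.0
time_s: 10.55
tcp_pos: [656.7, 10.2, 52.7]
ee_rot: [-180.0, -0.5, -179.7]
contact_force: [-0.2, 0.3, -1.0]
finger_gap: 25.6
grip_force: 45.0
```

```bash
python3 -m pendant '[{"dx":0,"dy":0,"dz":-0.005,"rx":0,"ry":0,"rz":0,"claw":0},{"dx":0,"dy":0,"dz":-0.01,"rx":0,"ry":0,"rz":0,"claw":0},{"dx":0,"dy":0,"dz":-0.012,"rx":0,"ry":0,"rz":0,"claw":0},{"dx":0,"dy":0,"dz":-0.012,"rx":0,"ry":0,"rz":0,"claw":0}]'
```

```text
time_s: 10.95
tcp_pos: [659.9, 10.4, 46.8]
ee_rot: [-180.0, 0.1, -179.7]
contact_force: [0.3, 0.2, -2.4]
finger_gap: 25.7
grip_force: 45.0
```

```bash
python3 -m pendant '[{"dx":0,"dy":0,"dz":-0.0015,"rx":0,"ry":0,"rz":0,"claw":0},{"dx":0,"dy":0,"dz":-0.003,"rx":0,"ry":0,"rz":0,"claw":0},{"dx":0,"dy":0,"dz":-0.004,"rx":0,"ry":0,"rz":0,"claw":0},{"dx":0,"dy":0,"dz":-0.004,"rx":0,"ry":0,"rz":0,"claw":0}]'
```

```text
time_s: 11.35
tcp_pos: [660.0, 10.3, 44.7]
ee_rot: [-180.0, 0.1, -179.7]
contact_force: [-7.5, 0.8, 20.7]
finger_gap: 25.8
grip_force: 45.0
```

```bash
python3 -m pendant '[{"dx":0,"dy":0,"dz":0.002,"rx":0,"ry":0,"rz":0,"claw":0},{"dx":0,"dy":0,"dz":0.002,"rx":0,"ry":0,"rz":0,"claw":0.3},{"dx":0,"dy":0,"dz":0.002,"rx":0,"ry":0,"rz":0,"claw":0.6},{"dx":0,"dy":0,"dz":0.002,"rx":0,"ry":0,"rz":0,"claw":0.6},{"dx":0,"dy":0,"dz":0.002,"rx":0,"ry":0,"rz":0,"claw":0.6}]';python3 -m pendant '[{"dx":0,"dy":0,"dz":0.03,"rx":0,"ry":0,"rz":0,"claw":0.6},{"dx":0,"dy":0,"dz":0.08,"rx":0,"ry":0,"rz":0,"claw":0.6},{"dx":-0.03,"dy":0,"dz":0.12,"rx":0,"ry":0,"rz":0,"claw":0.6},{"dx":-0.07,"dy":0,"dz":0.13,"rx":0,"ry":0,"rz":0,"claw":0.6},{"dx":-0.11,"dy":0,"dz":0.13,"rx":0,"ry":0,"rz":0,"claw":0.6}]';python3 -m pendant '[{"dx":-0.02,"dy":0,"dz":0,"rx":0,"ry":0,"rz":0,"claw":0.6},{"dx":-0.04,"dy":0,"dz":0,"rx":0,"ry":0,"rz":0,"claw":0.6},{"dx":-0.04,"dy":0,"dz":0,"rx":0,"ry":0,"rz":0,"claw":0.6},{"dx":-0.04,"dy":0,"dz":0,"rx":0,"ry":0,"rz":0,"claw":0.6}]'
python3 - <<'E'
from h import *
c,s,im=wshot('w3');print(s['finger_gap'])
cv2.imwrite('pics/w3b.png',cv2.resize(im[:,:,::-1],(800,600),interpolation=cv2.INTER_CUBIC))
E
```

```text
time_s: 11.85
tcp_pos: [659.5, 10.4, 43.5]
ee_rot: [180.0, -0.0, -179.8]
contact_force: [-0.2, 0.2, 0.2]
finger_gap: 47.2
grip_force: 0.0
time_s: 12.35
tcp_pos: [548.8, 10.4, 175.4]
ee_rot: [-180.0, 0.2, -179.8]
contact_force: [0.5, -0.4, -0.4]
finger_gap: 56.9
grip_force: 0.0
time_s: 12.75
tcp_pos: [510.2, 10.3, 174.0]
ee_rot: [-180.0, 0.1, -179.8]
contact_force: [0.1, -0.1, 0.0]
finger_gap: 56.9
grip_force: 0.0
56.92462298778311
```

View pics/w3b.png

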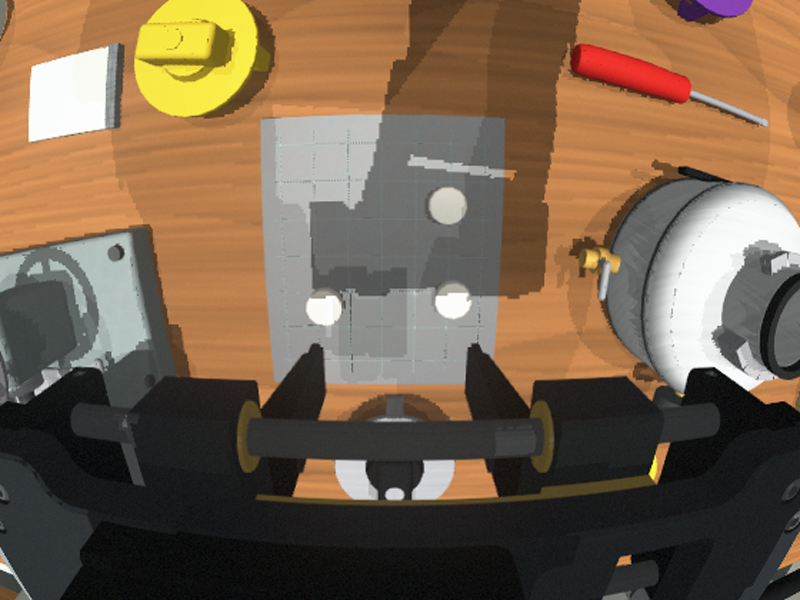

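The three tablets are at (447,205), (453,300) and (324,307). The cap stands on the bench at (395,468).

Run:
```python
from h import *
c,s,im=load('w3');k=800/560
for n,u,v,z in [('A',447,204,15),('B',453,299,15),('C',324,307,15),('capmed',395,494,69),('neck',790,322,148)]:
    p=atz(c,u/k,v/k,z,True);print(n,p.round(1),(p-s['tcp_pos']).round(1))
```

```text
A [454.9  45.1  15. ] [ -55.3   34.8 -159. ]
B [524.5  51.5  15. ] [  14.3   41.2 -159. ]
C [531.1 -43.9  15. ] [  20.8  -54.2 -159. ]
capmed [660.3   9.4  69. ] [ 150.1   -0.9 -105. ]
neck [500.2 243.8 148. ] [-10.  233.5 -26. ]
```

```bash
python3 -m pendant '[{"dx":0.021,"dy":-0.04,"dz":-0.02,"rx":0,"ry":0,"rz":0,"claw":0.6},{"dx":0.021,"dy":-0.054,"dz":-0.06,"rx":0,"ry":0,"rz":0,"claw":0.6},{"dx":0.021,"dy":-0.054,"dz":-0.1,"rx":0,"ry":0,"rz":0,"claw":0.6},{"dx":0.021,"dy":-0.054,"dz":-0.14,"rx":0,"ry":0,"rz":0,"claw":0.6},{"dx":0.021,"dy":-0.054,"dz":-0.155,"rx":0,"ry":0,"rz":0,"claw":0.6}]' 15 >/dev/null; python3 -m pendant '[{"dx":0,"dy":0,"dz":-0.006,"rx":0,"ry":0,"rz":0,"claw":0.6},{"dx":0,"dy":0,"dz":-0.011,"rx":0,"ry":0,"rz":0,"claw":0.6},{"dx":0,"dy":0,"dz":-0.011,"rx":0,"ry":0,"rz":0,"claw":0.4},{"dx":0,"dy":0,"dz":-0.011,"rx":0,"ry":0,"rz":0,"claw":0.15},{"dx":0,"dy":0,"dz":-0.011,"rx":0,"ry":0,"rz":0,"claw":0}]';python3 -m pendant '[{"dx":0,"dy":0,"dz":0,"rx":0,"ry":0,"rz":0,"claw":0},{"dx":0,"dy":0,"dz":0,"rx":0,"ry":0,"rz":0,"claw":0},{"dx":0,"dy":0,"dz":0,"rx":0,"ry":0,"rz":0,"claw":0},{"dx":0,"dy":0,"dz":0,"rx":0,"ry":0,"rz":0,"claw":0}]'
```

```text
time_s: 13.8
tcp_pos: [531.0, -43.7, 8.6]
ee_rot: [-180.0, 0.1, -179.8]
contact_force: [0.1, -0.5, 0.1]
finger_gap: 38.7
grip_force: 0.0
time_s: 14.2
tcp_pos: [530.8, -43.6, 8.2]
ee_rot: [-180.0, 0.1, -179.8]
contact_force: [-0.1, 1.6, 6.2]
finger_gap: 26.8
grip_force: 15.0
```

```bash
python3 -m pendant '[{"dx":0,"dy":0,"dz":0.03,"rx":0,"ry":0,"rz":0,"claw":0},{"dx":0,"dy":0,"dz":0.075,"rx":0,"ry":0,"rz":0,"claw":0},{"dx":0,"dy":0.01,"dz":0.12,"rx":0,"ry":0,"rz":0,"claw":0},{"dx":-0.01,"dy":0.03,"dz":0.165,"rx":0,"ry":0,"rz":0,"claw":0},{"dx":-0.02,"dy":0.065,"dz":0.19,"rx":0,"ry":0,"rz":0,"claw":0}]' >/dev/null; python3 -m pendant '[{"dx":-0.01,"dy":0.045,"dz":0,"rx":0,"ry":0,"rz":0,"claw":0},{"dx":-0.01,"dy":0.09,"dz":0,"rx":0,"ry":0,"rz":0,"claw":0},{"dx":-0.01,"dy":0.135,"dz":0,"rx":0,"ry":0,"rz":0,"claw":0},{"dx":-0.01,"dy":0.18,"dz":0,"rx":0,"ry":0,"rz":0,"claw":0},{"dx":-0.01,"dy":0.21,"dz":0,"rx":0,"ry":0,"rz":0,"claw":0}]';python3 -m pendant '[{"dx":0,"dy":0.02,"dz":0,"rx":0,"ry":0,"rz":0,"claw":0},{"dx":0,"dy":0.02,"dz":0,"rx":0,"ry":0,"rz":0,"claw":0},{"dx":0,"dy":0.02,"dz":0,"rx":0,"ry":0,"rz":0,"claw":0}]'
python3 - <<'E'
from h import *
c,s,im=wshot('w4')
cv2.imwrite('pics/w4b.png',cv2.resize(im[120:360,120:440,::-1],(800,600),interpolation=cv2.INTER_CUBIC))
E
```

```text
time_s: 15.2
tcp_pos: [499.9, 234.0, 197.8]
ee_rot: [180.0, 0.0, -179.7]
contact_force: [0.2, -0.7, 0.2]
finger_gap: 27.2
grip_force: 15.0
time_s: 15.5
tcp_pos: [500.2, 251.2, 197.4]
ee_rot: [-180.0, -0.0, -179.7]
contact_force: [-0.3, -0.4, 0.3]
finger_gap: 27.0
grip_force: 15.0
```

View pics/w4b.png

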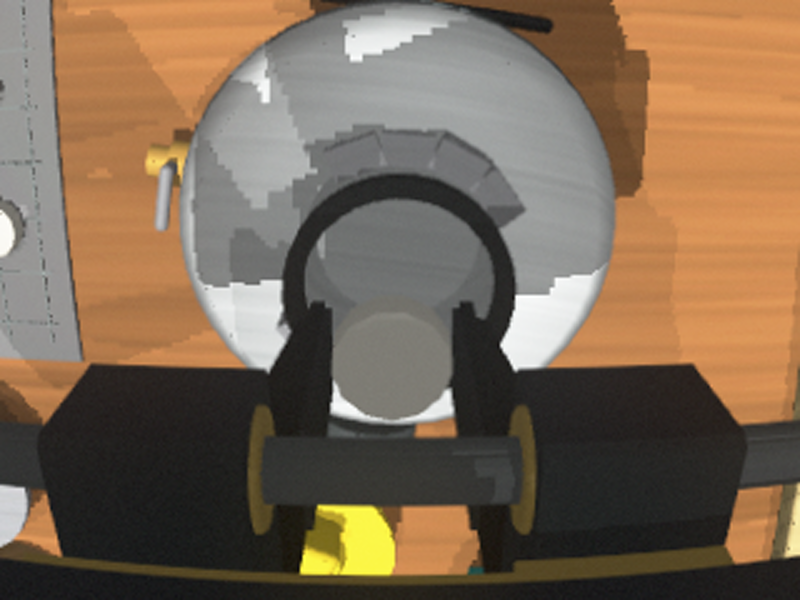

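The tablet is held at (392,355) with the ring below it. The ring spans columns 284–514 and its top edge is at row 173.

```bash
python3 - <<'E'
from h import *
c,s,im=load('w4')
f=lambda u,v:(120+u*.4,120+v*.4)
for u,v in [(284,285),(514,285),(399,173),(399,198)]: print(atz(c,*f(u,v),155,True).round(1))
E
python3 -m pendant '[{"dx":0,"dy":0,"dz":-0.01,"rx":0,"ry":0,"rz":0,"claw":0},{"dx":0,"dy":0,"dz":-0.02,"rx":0,"ry":0,"rz":0,"claw":0},{"dx":0,"dy":0,"dz":-0.03,"rx":0,"ry":0,"rz":0,"claw":0},{"dx":0,"dy":0,"dz":-0.032,"rx":0,"ry":0,"rz":0,"claw":0},{"dx":0,"dy":0,"dz":-0.032,"rx":0,"ry":0,"rz":0,"claw":0}]'
```

```text
[499.9 219.8 155. ]
[499.6 283.8 155. ]
[468.  251.5 155. ]
[474.9 251.5 155. ]
time_s: 16.05
tcp_pos: [500.3, 251.2, 165.0]
ee_rot: [-180.0, -0.1, -179.8]
contact_force: [0.5, 0.5, 1.1]
finger_gap: 27.6
grip_force: 15.0
```

```bash
cat >> h.py <<'E'
def tabs(cal,im):
    xs=np.arange(392,602,0.5);ys=np.arange(-92,92,0.5)
    X,Y=np.meshgrid(xs,ys)
    P=np.stack([X,Y,np.full_like(X,15)],-1)@np.array(cal['R']).T+np.array(cal['t'])
    n=np.hypot(P[...,0],P[...,1]);th=np.arctan2(n,P[...,2])
    mu=(cal['fx']*th*P[...,0]/n+cal['cx']).astype(np.float32);mv=(cal['fy']*th*P[...,1]/n+cal['cy']).astype(np.float32)
    w=cv2.remap(im,mu,mv,cv2.INTER_LINEAR)
    m=(w.min(-1)>165).astype(np.uint8)
    m=cv2.morphologyEx(m,cv2.MORPH_OPEN,np.ones((9,9),np.uint8))
    N,_,st,ce=cv2.connectedComponentsWithStats(m)
    return [(xs[0]+ce[i][0]*.5,ys[0]+ce[i][1]*.5,st[i][4]*.25) for i in range(1,N) if st[i][4]*.25>150]
E
python3 -m pendant '[{"dx":0,"dy":0,"dz":0,"rx":0,"ry":0,"rz":0,"claw":0.3},{"dx":0,"dy":0,"dz":0,"rx":0,"ry":0,"rz":0,"claw":0.55},{"dx":0,"dy":0,"dz":0,"rx":0,"ry":0,"rz":0,"claw":0.55},{"dx":0,"dy":0,"dz":0.02,"rx":0,"ry":0,"rz":0,"claw":0.55},{"dx":0,"dy":0,"dz":0.035,"rx":0,"ry":0,"rz":0,"claw":0.55}]'
python3 - <<'E'
from h import *
c,s,im=wshot('w5')
cv2.imwrite('pics/w5b.png',cv2.resize(im[120:360,120:440,::-1],(800,600),interpolation=cv2.INTER_CUBIC))
print(tabs(*[load('w3')[i] for i in(0,2)]))
E
python3 -m pendant '[{"dx":0.005,"dy":-0.045,"dz":0,"rx":0,"ry":0,"rz":0,"claw":0.6},{"dx":0.01,"dy":-0.09,"dz":0,"rx":0,"ry":0,"rz":0,"claw":0.6},{"dx":0.01,"dy":-0.135,"dz":0,"rx":0,"ry":0,"rz":0,"claw":0.6},{"dx":0.015,"dy":-0.18,"dz":0,"rx":0,"ry":0,"rz":0,"claw":0.6},{"dx":0.015,"dy":-0.2,"dz":-0.03,"rx":0,"ry":0,"rz":0,"claw":0.6}]'
python3 -m pendant '[{"dx":0,"dy":0,"dz":-0.01,"rx":0,"ry":0,"rz":0,"claw":0.6},{"dx":0,"dy":0,"dz":-0.01,"rx":0,"ry":0,"rz":0,"claw":0.6}]'
python3 - <<'E'
from h import *
c,s,im=wshot('w6');print(s['tcp_pos'],tabs(c,im))
E
```

```text
time_s: 16.55
tcp_pos: [500.5, 251.5, 201.5]
ee_rot: [180.0, 0.0, -179.8]
contact_force: [-0.5, -0.3, -0.5]
finger_gap: 51.0
grip_force: 0.0
[(np.float64(421.57394992880876), np.float64(-42.75614024679639), np.float64(4214.0)), (np.float64(533.790404040404), np.float64(-44.61317722681359), np.float64(544.5)), (np.float64(580.3616200578592), np.float64(-39.64946962391514), np.float64(259.25)), (np.float64(455.500999000999), np.float64(45.195304695304685), np.float64(500.5)), (np.float64(529.0637903652727), np.float64(51.38433033350978), np.float64(472.25))]
time_s: 17.1
tcp_pos: [517.4, 48.5, 172.9]
ee_rot: [-180.0, 0.4, -179.9]
contact_force: [0.4, 0.3, -0.4]
finger_gap: 56.8
grip_force: 0.0
time_s: 17.3
tcp_pos: [514.8, 51.5, 159.4]
ee_rot: [180.0, -0.2, -179.8]
contact_force: [-0.1, 0.3, 0.1]
finger_gap: 57.2
grip_force: 0.0
[514.80368593  51.50748151 159.4169826 ] [(np.float64(424.62884910485934), np.float64(-7.785677749360616), np.float64(4887.5)), (np.float64(581.1376923076923), np.float64(2.3261538461538436), np.float64(162.5)), (np.float64(455.6487980769231), np.float64(45.837259615384625), np.float64(520.0)), (np.float64(531.4348013816925), np.float64(52.719343696027636), np.float64(289.5))]
```

View pics/w5b.png

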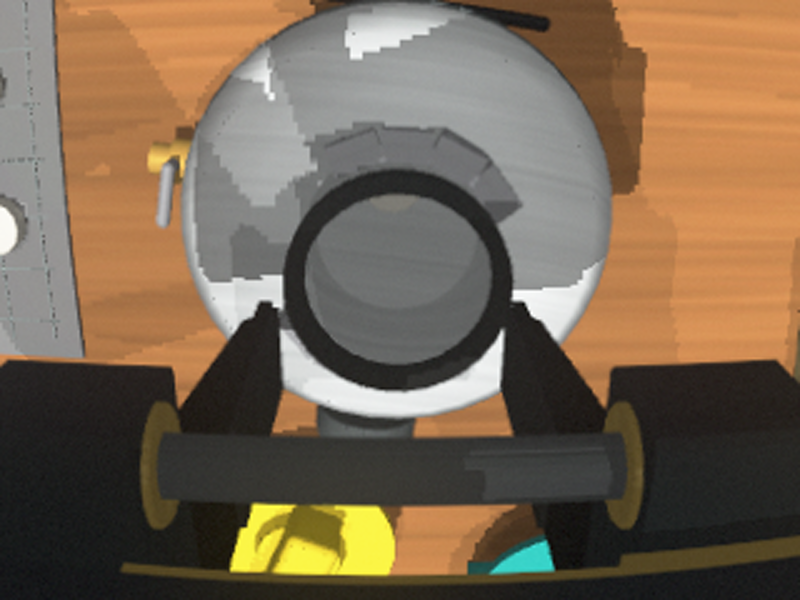

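The tablet is in the tank and the mouth is empty. Next is tablet B.

```bash
python3 -m pendant '[{"dx":0.01,"dy":0,"dz":-0.04,"rx":0,"ry":0,"rz":0,"claw":0.6},{"dx":0.01,"dy":0,"dz":-0.08,"rx":0,"ry":0,"rz":0,"claw":0.6},{"dx":0.01,"dy":0,"dz":-0.12,"rx":0,"ry":0,"rz":0,"claw":0.6},{"dx":0.01,"dy":0,"dz":-0.14,"rx":0,"ry":0,"rz":0,"claw":0.6},{"dx":0.01,"dy":0,"dz":-0.148,"rx":0,"ry":0,"rz":0,"claw":0.6}]'; python3 -m pendant '[{"dx":0,"dy":0,"dz":-0.002,"rx":0,"ry":0,"rz":0,"claw":0.6},{"dx":0,"dy":0,"dz":-0.002,"rx":0,"ry":0,"rz":0,"claw":0.4},{"dx":0,"dy":0,"dz":-0.002,"rx":0,"ry":0,"rz":0,"claw":0},{"dx":0,"dy":0,"dz":-0.002,"rx":0,"ry":0,"rz":0,"claw":0},{"dx":0,"dy":0,"dz":-0.002,"rx":0,"ry":0,"rz":0,"claw":0}]';python3 -m pendant '[{"dx":0,"dy":0,"dz":0,"rx":0,"ry":0,"rz":0,"claw":0},{"dx":0,"dy":0,"dz":0,"rx":0,"ry":0,"rz":0,"claw":0},{"dx":0,"dy":0,"dz":0,"rx":0,"ry":0,"rz":0,"claw":0}]'
```

```text
time_s: 17.85
tcp_pos: [525.2, 52.7, 11.5]
ee_rot: [180.0, -0.1, -179.7]
contact_force: [-0.1, 0.3, -0.1]
finger_gap: 56.8
grip_force: 0.0
time_s: 18.35
tcp_pos: [525.8, 51.4, 11.4]
ee_rot: [180.0, 0.1, -179.8]
contact_force: [-0.1, -0.4, -0.2]
finger_gap: 30.6
grip_force: 0.1
time_s: 18.65
tcp_pos: [525.8, 51.4, 11.2]
ee_rot: [180.0, 0.0, -179.8]
contact_force: [-1.5, 0.5, 6.5]
finger_gap: 27.1
grip_force: 15.0
```

```bash
python3 -m pendant '[{"dx":0,"dy":0,"dz":0,"rx":0,"ry":0,"rz":0,"claw":0.4},{"dx":0,"dy":0,"dz":-0.003,"rx":0,"ry":0,"rz":0,"claw":0.4},{"dx":0,"dy":0,"dz":-0.004,"rx":0,"ry":0,"rz":0,"claw":0.4},{"dx":0,"dy":0,"dz":-0.004,"rx":0,"ry":0,"rz":0,"claw":0},{"dx":0,"dy":0,"dz":-0.004,"rx":0,"ry":0,"rz":0,"claw":0}]';python3 -m pendant '[{"dx":0,"dy":0,"dz":0,"rx":0,"ry":0,"rz":0,"claw":0},{"dx":0,"dy":0,"dz":0,"rx":0,"ry":0,"rz":0,"claw":0},{"dx":0,"dy":0,"dz":0,"rx":0,"ry":0,"rz":0,"claw":0}]'
python3 -m pendant '[{"dx":0,"dy":0,"dz":0.04,"rx":0,"ry":0,"rz":0,"claw":0},{"dx":0,"dy":0,"dz":0.08,"rx":0,"ry":0,"rz":0,"claw":0},{"dx":-0.005,"dy":0.01,"dz":0.12,"rx":0,"ry":0,"rz":0,"claw":0},{"dx":-0.01,"dy":0.025,"dz":0.165,"rx":0,"ry":0,"rz":0,"claw":0},{"dx":-0.015,"dy":0.06,"dz":0.19,"rx":0,"ry":0,"rz":0,"claw":0}]' ; python3 -m pendant '[{"dx":-0.01,"dy":0.045,"dz":0,"rx":0,"ry":0,"rz":0,"claw":0},{"dx":-0.01,"dy":0.09,"dz":0,"rx":0,"ry":0,"rz":0,"claw":0},{"dx":-0.01,"dy":0.125,"dz":0,"rx":0,"ry":0,"rz":0,"claw":0},{"dx":-0.01,"dy":0.14,"dz":0,"rx":0,"ry":0,"rz":0,"claw":0},{"dx":-0.01,"dy":0.14,"dz":0,"rx":0,"ry":0,"rz":0,"claw":0}]'
python3 - <<'E'
from h import *
c,s,im=wshot('w7');cv2.imwrite('pics/w7b.png',cv2.resize(im[200:340,180:380,::-1],None,fx=2.5,fy=2.5))
E
```

```text
time_s: 19.15
tcp_pos: [525.4, 51.4, 6.5]
ee_rot: [180.0, -0.0, -179.8]
contact_force: [0.5, -0.4, 0.2]
finger_gap: 27.5
grip_force: 15.1
time_s: 19.45
tcp_pos: [525.5, 51.4, 6.7]
ee_rot: [180.0, 0.0, -179.8]
contact_force: [0.5, -0.4, -0.3]
finger_gap: 27.5
grip_force: 15.0
time_s: 19.95
tcp_pos: [511.0, 110.8, 200.0]
ee_rot: [180.0, 0.2, -179.9]
contact_force: [0.7, 0.5, -0.4]
finger_gap: 27.3
grip_force: 15.0
time_s: 20.45
tcp_pos: [500.2, 252.6, 196.4]
ee_rot: [180.0, -0.0, -179.6]
contact_force: [-0.0, -0.5, -0.1]
finger_gap: 27.4
grip_force: 15.0
```

View pics/w7b.png

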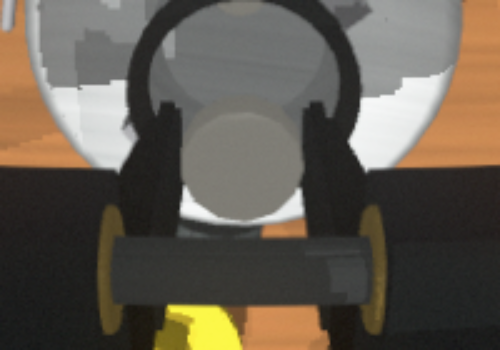

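The tablet is held over the mouth at (240,165), so I'll drop it and go on to A.

```bash
python3 -m pendant '[{"dx":0.001,"dy":-0.001,"dz":-0.01,"rx":0,"ry":0,"rz":0,"claw":0},{"dx":0.001,"dy":-0.001,"dz":-0.025,"rx":0,"ry":0,"rz":0,"claw":0},{"dx":0.001,"dy":-0.001,"dz":-0.031,"rx":0,"ry":0,"rz":0,"claw":0},{"dx":0.001,"dy":-0.001,"dz":-0.031,"rx":0,"ry":0,"rz":0,"claw":0},{"dx":0.001,"dy":-0.001,"dz":-0.031,"rx":0,"ry":0,"rz":0,"claw":0}]'
python3 -m pendant '[{"dx":0,"dy":0,"dz":0,"rx":0,"ry":0,"rz":0,"claw":0.3},{"dx":0,"dy":0,"dz":0,"rx":0,"ry":0,"rz":0,"claw":0.55},{"dx":0,"dy":0,"dz":0,"rx":0,"ry":0,"rz":0,"claw":0.55},{"dx":0,"dy":0,"dz":0.02,"rx":0,"ry":0,"rz":0,"claw":0.55},{"dx":0,"dy":0,"dz":0.035,"rx":0,"ry":0,"rz":0,"claw":0.55}]'
python3 -m pendant '[{"dx":-0.005,"dy":-0.045,"dz":0,"rx":0,"ry":0,"rz":0,"claw":0.6},{"dx":-0.01,"dy":-0.09,"dz":0,"rx":0,"ry":0,"rz":0,"claw":0.6},{"dx":-0.02,"dy":-0.135,"dz":0,"rx":0,"ry":0,"rz":0,"claw":0.6},{"dx":-0.03,"dy":-0.18,"dz":0,"rx":0,"ry":0,"rz":0,"claw":0.6},{"dx":-0.03,"dy":-0.205,"dz":-0.03,"rx":0,"ry":0,"rz":0,"claw":0.6}]'
python3 -m pendant '[{"dx":0,"dy":0,"dz":-0.01,"rx":0,"ry":0,"rz":0,"claw":0.6},{"dx":0,"dy":0,"dz":-0.01,"rx":0,"ry":0,"rz":0,"claw":0.6},{"dx":0,"dy":0,"dz":-0.01,"rx":0,"ry":0,"rz":0,"claw":0.6}]'
python3 - <<'E'
from h import *
c,s,im=wshot('w8');print(s['tcp_pos'],tabs(c,im))
E
```

```text
time_s: 21.0
tcp_pos: [501.7, 249.8, 165.8]
ee_rot: [180.0, -0.0, -179.8]
contact_force: [0.1, -0.4, -0.5]
finger_gap: 27.3
grip_force: 15.0
time_s: 21.5
tcp_pos: [501.5, 250.5, 201.4]
ee_rot: [180.0, -0.0, -179.8]
contact_force: [-1.5, 0.8, 0.9]
finger_gap: 51.2
grip_force: 0.0
time_s: 22.0
tcp_pos: [472.0, 43.1, 173.1]
ee_rot: [-180.0, 0.3, -179.8]
contact_force: [2.1, -0.2, -0.8]
finger_gap: 57.2
grip_force: 0.0
time_s: 22.3
tcp_pos: [471.9, 46.1, 161.1]
ee_rot: [180.0, 0.0, -179.7]
contact_force: [-1.0, -0.0, 1.0]
finger_gap: 57.1
grip_force: 0.0
[471.85155634  46.07647285 161.11674456] [(np.float64(404.366166714739), np.float64(-14.35895586962792), np.float64(1733.5)), (np.float64(564.4445632254124), np.float64(17.533445326817343), np.float64(1637.0)), (np.float64(454.1331506849315), np.float64(45.40383561643836), np.float64(456.25))]
```

```bash
python3 -m pendant '[{"dx":-0.017,"dy":0,"dz":-0.04,"rx":0,"ry":0,"rz":0,"claw":0.6},{"dx":-0.017,"dy":0,"dz":-0.08,"rx":0,"ry":0,"rz":0,"claw":0.6},{"dx":-0.017,"dy":0,"dz":-0.12,"rx":0,"ry":0,"rz":0,"claw":0.6},{"dx":-0.017,"dy":0,"dz":-0.145,"rx":0,"ry":0,"rz":0,"claw":0.6},{"dx":-0.017,"dy":0,"dz":-0.153,"rx":0,"ry":0,"rz":0,"claw":0.6}]'; python3 -m pendant '[{"dx":0,"dy":0,"dz":-0.001,"rx":0,"ry":0,"rz":0,"claw":0.5},{"dx":0,"dy":0,"dz":-0.001,"rx":0,"ry":0,"rz":0,"claw":0.3},{"dx":0,"dy":0,"dz":-0.001,"rx":0,"ry":0,"rz":0,"claw":0},{"dx":0,"dy":0,"dz":-0.001,"rx":0,"ry":0,"rz":0,"claw":0},{"dx":0,"dy":0,"dz":-0.001,"rx":0,"ry":0,"rz":0,"claw":0}]';python3 -m pendant '[{"dx":0,"dy":0,"dz":0,"rx":0,"ry":0,"rz":0,"claw":0},{"dx":0,"dy":0,"dz":0,"rx":0,"ry":0,"rz":0,"claw":0},{"dx":0,"dy":0,"dz":0,"rx":0,"ry":0,"rz":0,"claw":0}]'
```

```text
time_s: 22.85
tcp_pos: [454.1, 46.3, 6.2]
ee_rot: [180.0, -0.1, -179.7]
contact_force: [-0.0, 0.4, 0.8]
finger_gap: 57.3
grip_force: 0.0
time_s: 23.35
tcp_pos: [455.0, 45.4, 7.5]
ee_rot: [180.0, 0.1, -179.8]
contact_force: [-0.3, 1.8, 8.4]
finger_gap: 27.2
grip_force: 15.0
time_s: 23.65
tcp_pos: [455.0, 45.4, 7.5]
ee_rot: [180.0, 0.1, -179.8]
contact_force: [-0.8, 1.9, 9.1]
finger_gap: 27.5
grip_force: 15.0
```

```bash
python3 -m pendant '[{"dx":0,"dy":0,"dz":0.04,"rx":0,"ry":0,"rz":0,"claw":0},{"dx":0,"dy":0,"dz":0.08,"rx":0,"ry":0,"rz":0,"claw":0},{"dx":0.005,"dy":0.01,"dz":0.12,"rx":0,"ry":0,"rz":0,"claw":0},{"dx":0.015,"dy":0.025,"dz":0.165,"rx":0,"ry":0,"rz":0,"claw":0},{"dx":0.025,"dy":0.06,"dz":0.19,"rx":0,"ry":0,"rz":0,"claw":0}]' ; python3 -m pendant '[{"dx":0.01,"dy":0.045,"dz":0,"rx":0,"ry":0,"rz":0,"claw":0},{"dx":0.02,"dy":0.09,"dz":0,"rx":0,"ry":0,"rz":0,"claw":0},{"dx":0.021,"dy":0.125,"dz":0,"rx":0,"ry":0,"rz":0,"claw":0},{"dx":0.021,"dy":0.146,"dz":0,"rx":0,"ry":0,"rz":0,"claw":0},{"dx":0.021,"dy":0.146,"dz":0,"rx":0,"ry":0,"rz":0,"claw":0}]'
python3 -c "
from h import *
wshot('w9')"
python3 -m pendant '[{"dx":0,"dy":0,"dz":-0.01,"rx":0,"ry":0,"rz":0,"claw":0},{"dx":0,"dy":0,"dz":-0.025,"rx":0,"ry":0,"rz":0,"claw":0},{"dx":0,"dy":0,"dz":-0.031,"rx":0,"ry":0,"rz":0,"claw":0},{"dx":0,"dy":0,"dz":-0.031,"rx":0,"ry":0,"rz":0,"claw":0},{"dx":0,"dy":0,"dz":-0.031,"rx":0,"ry":0,"rz":0,"claw":0}]'
```

```text
time_s: 24.15
tcp_pos: [480.4, 105.0, 200.6]
ee_rot: [180.0, 0.3, -179.9]
contact_force: [0.4, 0.2, -1.3]
finger_gap: 27.1
grip_force: 15.0
time_s: 24.65
tcp_pos: [500.0, 253.5, 196.8]
ee_rot: [180.0, 0.0, -179.6]
contact_force: [-0.5, -0.2, -0.6]
finger_gap: 27.2
grip_force: 15.0
time_s: 25.2
tcp_pos: [500.7, 250.9, 165.9]
ee_rot: [180.0, 0.0, -179.8]
contact_force: [-0.3, -0.3, -0.7]
finger_gap: 27.4
grip_force: 15.0
```

```bash
python3 -m pendant '[{"dx":0,"dy":0,"dz":0,"rx":0,"ry":0,"rz":0,"claw":0.3},{"dx":0,"dy":0,"dz":0,"rx":0,"ry":0,"rz":0,"claw":0.55},{"dx":0,"dy":0,"dz":0,"rx":0,"ry":0,"rz":0,"claw":0.55},{"dx":0,"dy":0,"dz":0.02,"rx":0,"ry":0,"rz":0,"claw":0.55},{"dx":0,"dy":0,"dz":0.04,"rx":0,"ry":0,"rz":0,"claw":0.55}]'
python3 -m pendant '[{"dx":0.04,"dy":0,"dz":0.03,"rx":0,"ry":0,"rz":0,"claw":0.6},{"dx":0.08,"dy":0,"dz":0.05,"rx":0,"ry":0,"rz":0,"claw":0.6},{"dx":0.08,"dy":0,"dz":0.05,"rx":0,"ry":0,"rz":0,"claw":0.6},{"dx":0.08,"dy":0,"dz":0.05,"rx":0,"ry":0,"rz":0,"claw":0.6}]'
python3 - <<'E'
from h import *
c,s,im=wshot('w10');t=snapshot('top')
u,v=map(int,proj(c,(501,251.5,100)));print(u,v)
a=cv2.resize(im[max(v-60,0):v+60,u-60:u+60],(400,400));b=cv2.resize(t[120:320,200:400],(400,400))
cv2.imwrite('pics/w10b.png',np.hstack([a,b])[:,:,::-1])
E
```

```text
time_s: 25.7
tcp_pos: [500.2, 251.4, 206.0]
ee_rot: [-180.0, -0.1, -179.8]
contact_force: [0.5, -0.3, -0.6]
finger_gap: 50.7
grip_force: 0.0
time_s: 26.1
tcp_pos: [580.5, 251.2, 255.3]
ee_rot: [180.0, -0.0, -179.8]
contact_force: [0.2, 0.7, -0.8]
finger_gap: 57.3
grip_force: 0.0
278 118
```

View pics/w10b.png

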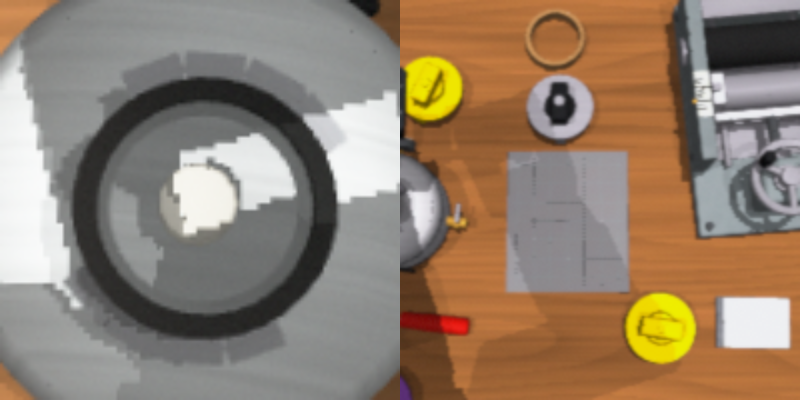

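The tank holds the tablets, stacked under the mouth at (200,200). The mat is empty and the cap stands upright at (560,105).

```bash
python3 -m pendant '[{"dx":0.016,"dy":-0.045,"dz":0,"rx":0,"ry":0,"rz":0,"claw":0.6},{"dx":0.032,"dy":-0.09,"dz":0,"rx":0,"ry":0,"rz":0,"claw":0.6},{"dx":0.048,"dy":-0.135,"dz":0,"rx":0,"ry":0,"rz":0,"claw":0.6},{"dx":0.064,"dy":-0.18,"dz":-0.02,"rx":0,"ry":0,"rz":0,"claw":0.6},{"dx":0.08,"dy":-0.22,"dz":-0.05,"rx":0,"ry":0,"rz":0,"claw":0.6}]'
python3 -m pendant '[{"dx":0,"dy":-0.021,"dz":-0.03,"rx":0,"ry":0,"rz":0,"claw":0.6},{"dx":0,"dy":-0.021,"dz":-0.07,"rx":0,"ry":0,"rz":0,"claw":0.6},{"dx":0,"dy":-0.021,"dz":-0.11,"rx":0,"ry":0,"rz":0,"claw":0.6},{"dx":0,"dy":-0.021,"dz":-0.13,"rx":0,"ry":0,"rz":0,"claw":0.6},{"dx":0,"dy":-0.021,"dz":-0.13,"rx":0,"ry":0,"rz":0,"claw":0.6}]'
```

```text
time_s: 26.7
tcp_pos: [659.2, 33.0, 208.7]
ee_rot: [-180.0, 0.1, -179.7]
contact_force: [0.6, 0.5, -0.4]
finger_gap: 57.2
grip_force: 0.0
time_s: 27.2
tcp_pos: [656.8, 14.1, 74.8]
ee_rot: [180.0, -0.4, -179.7]
contact_force: [0.9, 0.0, 0.5]
finger_gap: 57.2
grip_force: 0.0
```

```bash
python3 -m pendant '[{"dx":0,"dy":0,"dz":0,"rx":0,"ry":0,"rz":0,"claw":0.6},{"dx":0,"dy":0,"dz":-0.015,"rx":0,"ry":0,"rz":0,"claw":0.6},{"dx":0,"dy":0,"dz":-0.028,"rx":0,"ry":0,"rz":0,"claw":0.6},{"dx":0,"dy":0,"dz":-0.031,"rx":0,"ry":0,"rz":0,"claw":0.6},{"dx":0,"dy":0,"dz":-0.031,"rx":0,"ry":0,"rz":0,"claw":0.6}]'
python3 -m pendant '[{"dx":0,"dy":0,"dz":0,"rx":0,"ry":0,"rz":0,"claw":0.4},{"dx":0,"dy":0,"dz":0,"rx":0,"ry":0,"rz":0,"claw":0},{"dx":0,"dy":0,"dz":0,"rx":0,"ry":0,"rz":0,"claw":0},{"dx":0,"dy":0,"dz":0,"rx":0,"ry":0,"rz":0,"claw":0},{"dx":0,"dy":0,"dz":0,"rx":0,"ry":0,"rz":0,"claw":0}]' 45
python3 -m pendant '[{"dx":0,"dy":0,"dz":0,"rx":0,"ry":0,"rz":0,"claw":0},{"dx":0,"dy":0,"dz":0,"rx":0,"ry":0,"rz":0,"claw":0}]'
```

```text
time_s: 27.7
tcp_pos: [658.8, 13.7, 46.4]
ee_rot: [180.0, -0.1, -179.8]
contact_force: [0.6, 0.1, -0.6]
finger_gap: 57.1
grip_force: 0.0
time_s: 28.2
tcp_pos: [659.2, 13.5, 47.2]
ee_rot: [180.0, 0.0, -179.8]
contact_force: [-0.7, -0.3, 0.8]
finger_gap: 25.9
grip_force: 44.8
time_s: 28.4
tcp_pos: [659.3, 13.6, 47.2]
ee_rot: [180.0, 0.0, -179.8]
contact_force: [-0.6, -0.1, 1.1]
finger_gap: 25.9
grip_force: 44.8
```

```bash
python3 -m pendant '[{"dx":0,"dy":0,"dz":0.03,"rx":0,"ry":0,"rz":0,"claw":0},{"dx":0,"dy":0,"dz":0.07,"rx":0,"ry":0,"rz":0,"claw":0},{"dx":0,"dy":0,"dz":0.11,"rx":0,"ry":0,"rz":0.1,"claw":0},{"dx":0,"dy":0,"dz":0.15,"rx":0,"ry":0,"rz":0.23,"claw":0},{"dx":-0.02,"dy":0.03,"dz":0.185,"rx":0,"ry":0,"rz":0.36,"claw":0}]'
python3 -m pendant '[{"dx":-0.024,"dy":0.036,"dz":0,"rx":0,"ry":0,"rz":0.13,"claw":0},{"dx":-0.048,"dy":0.072,"dz":0,"rx":0,"ry":0,"rz":0.26,"claw":0},{"dx":-0.072,"dy":0.108,"dz":0,"rx":0,"ry":0,"rz":0.39,"claw":0},{"dx":-0.096,"dy":0.144,"dz":0,"rx":0,"ry":0,"rz":0.52,"claw":0},{"dx":-0.12,"dy":0.18,"dz":0,"rx":0,"ry":0,"rz":0.62,"claw":0}]'
python3 -m pendant '[{"dx":-0.018,"dy":0.028,"dz":0,"rx":0,"ry":0,"rz":0,"claw":0},{"dx":-0.018,"dy":0.028,"dz":0,"rx":0,"ry":0,"rz":0,"claw":0},{"dx":-0.018,"dy":0.028,"dz":0,"rx":0,"ry":0,"rz":0,"claw":0}]'
```

```text
time_s: 28.9
tcp_pos: [640.4, 41.5, 233.3]
ee_rot: [-179.9, 0.1, -159.0]
contact_force: [0.0, 0.6, -1.8]
finger_gap: 26.1
grip_force: 44.8
time_s: 29.4
tcp_pos: [517.8, 224.7, 231.7]
ee_rot: [180.0, -0.0, -123.3]
contact_force: [0.9, 0.9, -2.2]
finger_gap: 25.6
grip_force: 44.8
time_s: 29.7
tcp_pos: [500.8, 252.0, 231.8]
ee_rot: [180.0, -0.0, -123.5]
contact_force: [-0.6, -0.8, -2.1]
finger_gap: 25.7
grip_force: 44.8
```

```bash
python3 -m pendant '[{"dx":0,"dy":0,"dz":-0.02,"rx":0,"ry":0,"rz":0,"claw":0},{"dx":0,"dy":0,"dz":-0.04,"rx":0,"ry":0,"rz":0,"claw":0},{"dx":0,"dy":0,"dz":-0.055,"rx":0,"ry":0,"rz":0,"claw":0},{"dx":0,"dy":0,"dz":-0.055,"rx":0,"ry":0,"rz":0,"claw":0},{"dx":0,"dy":0,"dz":-0.055,"rx":0,"ry":0,"rz":0,"claw":0}]'
python3 -m pendant '[{"dx":0,"dy":0,"dz":-0.002,"rx":0,"ry":0,"rz":0,"claw":0},{"dx":0,"dy":0,"dz":-0.004,"rx":0,"ry":0,"rz":0,"claw":0},{"dx":0,"dy":0,"dz":-0.006,"rx":0,"ry":0,"rz":0,"claw":0},{"dx":0,"dy":0,"dz":-0.006,"rx":0,"ry":0,"rz":0,"claw":0}]'
```

```text
time_s: 30.2
tcp_pos: [502.0, 250.9, 176.8]
ee_rot: [180.0, -0.0, -123.7]
contact_force: [2.4, 1.5, -2.2]
finger_gap: 25.4
grip_force: 44.8
time_s: 30.6
tcp_pos: [501.6, 251.4, 171.3]
ee_rot: [-180.0, 0.0, -123.6]
contact_force: [2.0, -0.1, 2.7]
finger_gap: 25.9
grip_force: 44.8
```

```bash
python3 -m pendant '[{"dx":0,"dy":0,"dz":-0.003,"rx":0,"ry":0,"rz":0,"claw":0},{"dx":0,"dy":0,"dz":-0.006,"rx":0,"ry":0,"rz":0,"claw":0},{"dx":0,"dy":0,"dz":-0.008,"rx":0,"ry":0,"rz":0,"claw":0},{"dx":0,"dy":0,"dz":-0.0085,"rx":0,"ry":0,"rz":0,"claw":0},{"dx":0,"dy":0,"dz":-0.0085,"rx":0,"ry":0,"rz":0,"claw":0}]' 55
```

```text
time_s: 31.1
tcp_pos: [501.7, 251.5, 163.3]
ee_rot: [-179.9, 0.1, -123.6]
contact_force: [0.3, -1.7, 10.1]
finger_gap: 25.7
grip_force: 54.8
```

```bash
python3 -m pendant '[{"dx":0,"dy":0,"dz":0,"rx":0,"ry":0,"rz":-0.1,"claw":0},{"dx":0,"dy":0,"dz":0,"rx":0,"ry":0,"rz":-0.2,"claw":0},{"dx":0,"dy":0,"dz":0,"rx":0,"ry":0,"rz":-0.3,"claw":0},{"dx":0,"dy":0,"dz":0,"rx":0,"ry":0,"rz":-0.4,"claw":0},{"dx":0,"dy":0,"dz":0,"rx":0,"ry":0,"rz":-0.5,"claw":0}]'
python3 -c "
from bench import *;print(sense()['moment'])"
python3 -m pendant '[{"dx":0,"dy":0,"dz":0,"rx":0,"ry":0,"rz":-0.1,"claw":0},{"dx":0,"dy":0,"dz":0,"rx":0,"ry":0,"rz":-0.2,"claw":0},{"dx":0,"dy":0,"dz":0,"rx":0,"ry":0,"rz":-0.3,"claw":0},{"dx":0,"dy":0,"dz":0,"rx":0,"ry":0,"rz":-0.4,"claw":0},{"dx":0,"dy":0,"dz":0,"rx":0,"ry":0,"rz":-0.4,"claw":0}]'
python3 -c "
from bench import *;print(sense()['moment'])"
```

```text
time_s: 31.6
tcp_pos: [501.5, 251.8, 163.4]
ee_rot: [180.0, 0.1, -152.5]
contact_force: [-1.2, 0.0, 10.6]
finger_gap: 25.9
grip_force: 54.9
[0.36485797 0.42446741 0.09829568]
time_s: 32.1
tcp_pos: [501.5, 251.8, 163.4]
ee_rot: [180.0, 0.1, -175.4]
contact_force: [-0.5, 0.3, 10.4]
finger_gap: 25.7
grip_force: 54.9
[ 0.40870757  0.28552803 -0.06641534]
```

```bash
python3 -m pendant '[{"dx":0,"dy":0,"dz":0.003,"rx":0,"ry":0,"rz":0,"claw":0},{"dx":0,"dy":0,"dz":0.006,"rx":0,"ry":0,"rz":0,"claw":0},{"dx":0,"dy":0,"dz":0.006,"rx":0,"ry":0,"rz":-0.07,"claw":0},{"dx":0,"dy":0,"dz":0.006,"rx":0,"ry":0,"rz":-0.14,"claw":0},{"dx":0,"dy":0,"dz":0.006,"rx":0,"ry":0,"rz":-0.18,"claw":0}]'
python3 -c "
from bench import *;print(sense()['moment'])"
python3 -m pendant '[{"dx":0,"dy":0,"dz":0,"rx":0,"ry":0,"rz":-0.02,"claw":0},{"dx":0,"dy":0,"dz":0,"rx":0,"ry":0,"rz":-0.03,"claw":0},{"dx":0,"dy":0,"dz":0,"rx":0,"ry":0,"rz":-0.03,"claw":0}]'
python3 -c "
from bench import *;print(sense()['moment'])"
```

```text
time_s: 32.6
tcp_pos: [501.2, 251.7, 168.8]
ee_rot: [180.0, 0.0, 174.4]
contact_force: [0.0, 3.2, 5.2]
finger_gap: 25.4
grip_force: 55.0
[1.09290448 0.18263227 0.30907749]
time_s: 32.9
tcp_pos: [501.3, 252.3, 168.8]
ee_rot: [179.9, 0.0, 172.8]
contact_force: [-0.9, 5.3, 4.7]
finger_gap: 25.7
grip_force: 55.0
[1.54358594 0.21974272 0.33464627]
```

```bash
python3 -m pendant '[{"dx":0,"dy":0.0005,"dz":0.0005,"rx":0,"ry":0,"rz":-0.015,"claw":0},{"dx":0,"dy":0.0005,"dz":0.0005,"rx":0,"ry":0,"rz":-0.025,"claw":0},{"dx":0,"dy":0.0005,"dz":0.0005,"rx":0,"ry":0,"rz":-0.025,"claw":0}]'
python3 -c "
from bench import *;print(sense()['moment'])"
```

```text
time_s: 33.2
tcp_pos: [501.4, 252.9, 169.0]
ee_rot: [179.9, 0.0, 171.4]
contact_force: [0.9, 6.2, 1.6]
finger_gap: 26.0
grip_force: 55.0
[ 1.74555115 -0.02827142  0.4635562 ]
```

```bash
python3 -m pendant '[{"dx":0,"dy":-0.001,"dz":0,"rx":0,"ry":0,"rz":0.02,"claw":0},{"dx":0,"dy":-0.001,"dz":0,"rx":0,"ry":0,"rz":0.025,"claw":0},{"dx":0,"dy":-0.001,"dz":0,"rx":0,"ry":0,"rz":0.025,"claw":0.3},{"dx":0,"dy":-0.001,"dz":0,"rx":0,"ry":0,"rz":0.025,"claw":0.7},{"dx":0,"dy":-0.001,"dz":0,"rx":0,"ry":0,"rz":0.025,"claw":0.7}]'
python3 -m pendant '[{"dx":0,"dy":0,"dz":0,"rx":0,"ry":0,"rz":0,"claw":0.7},{"dx":0,"dy":0,"dz":0.03,"rx":0,"ry":0,"rz":0,"claw":0.7},{"dx":0,"dy":0,"dz":0.07,"rx":0,"ry":0,"rz":0,"claw":0.7},{"dx":0,"dy":0,"dz":0.11,"rx":0,"ry":0,"rz":0,"claw":0.7},{"dx":0,"dy":0,"dz":0.15,"rx":0,"ry":0,"rz":0,"claw":0.7}]'
python3 -m pendant '[{"dx":-0.019,"dy":-0.002,"dz":0.016,"rx":0,"ry":0,"rz":0,"claw":0.7},{"dx":-0.019,"dy":-0.002,"dz":0.016,"rx":0,"ry":0,"rz":0,"claw":0.7},{"dx":-0.019,"dy":-0.002,"dz":0.016,"rx":0,"ry":0,"rz":0,"claw":0.7}]'
python3 - <<'E'
from h import *
c,s,im=wshot('w11')
a=load('w1')[2];t=snapshot('top')
A=[cv2.resize(i[150:290,210:350],(400,400),interpolation=cv2.INTER_CUBIC) for i in (a,im)]
B=cv2.resize(t[100:240,330:450],None,fx=1.0,fy=1.0)
cv2.imwrite('pics/w11b.png',np.hstack(A)[:,:,::-1])
E
```

```text
time_s: 33.7
tcp_pos: [501.0, 250.7, 168.6]
ee_rot: [-180.0, -0.0, 172.8]
contact_force: [-0.1, -0.5, -0.6]
finger_gap: 39.7
grip_force: 0.0
time_s: 34.2
tcp_pos: [501.0, 250.7, 320.4]
ee_rot: [-180.0, -0.0, 172.8]
contact_force: [-0.3, 0.6, -0.7]
finger_gap: 66.4
grip_force: 0.0
time_s: 34.5
tcp_pos: [482.2, 248.8, 334.5]
ee_rot: [-180.0, 0.0, 172.8]
contact_force: [0.8, 0.4, 0.1]
finger_gap: 66.7
grip_force: 0.0
```

View pics/w11b.png

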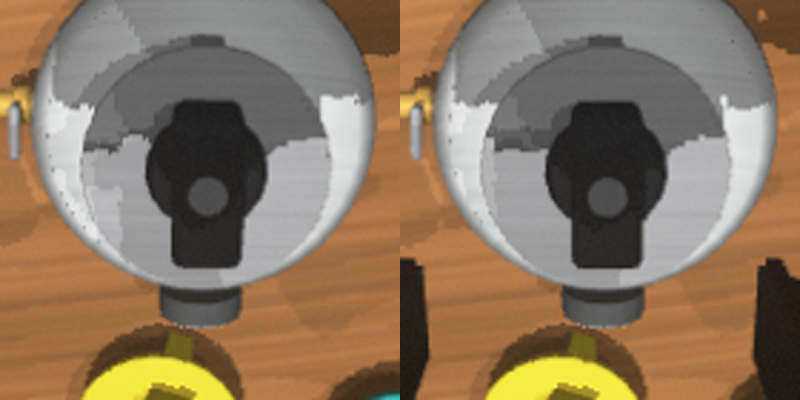

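The cap looks exactly as it did at the start: locked, at turn 0. Next I go to the handwheel.

```bash
python3 -m pendant '[{"dx":0.003,"dy":-0.025,"dz":0,"rx":0,"ry":0,"rz":-0.14,"claw":0.7},{"dx":0.006,"dy":-0.05,"dz":0,"rx":0,"ry":0,"rz":-0.28,"claw":0.7},{"dx":0.009,"dy":-0.075,"dz":0,"rx":0,"ry":0,"rz":-0.42,"claw":0.7},{"dx":0.012,"dy":-0.1,"dz":0,"rx":0,"ry":0,"rz":-0.56,"claw":0.7},{"dx":0.015,"dy":-0.125,"dz":0,"rx":0,"ry":0,"rz":-0.7,"claw":0.7}]' >/dev/null
python3 -m pendant '[{"dx":0.003,"dy":-0.025,"dz":0,"rx":0,"ry":0,"rz":-0.14,"claw":0.7},{"dx":0.006,"dy":-0.05,"dz":0,"rx":0,"ry":0,"rz":-0.28,"claw":0.7},{"dx":0.009,"dy":-0.075,"dz":0,"rx":0,"ry":0,"rz":-0.42,"claw":0.7},{"dx":0.012,"dy":-0.1,"dz":0,"rx":0,"ry":0,"rz":-0.56,"claw":0.7},{"dx":0.015,"dy":-0.125,"dz":0,"rx":0,"ry":0,"rz":-0.7,"claw":0.7}]' 
python3 -m pendant '[{"dx":0.003,"dy":-0.025,"dz":0,"rx":0,"ry":0,"rz":-0.14,"claw":0.7},{"dx":0.006,"dy":-0.05,"dz":0,"rx":0,"ry":0,"rz":-0.28,"claw":0.7},{"dx":0.009,"dy":-0.075,"dz":0,"rx":0,"ry":0,"rz":-0.42,"claw":0.7},{"dx":0.012,"dy":-0.1,"dz":0,"rx":0,"ry":0,"rz":-0.56,"claw":0.7},{"dx":0.015,"dy":-0.125,"dz":0,"rx":0,"ry":0,"rz":-0.7,"claw":0.7}]'
python3 -m pendant '[{"dx":0.003,"dy":-0.025,"dz":0,"rx":0,"ry":0,"rz":-0.14,"claw":0.7},{"dx":0.006,"dy":-0.05,"dz":0,"rx":0,"ry":0,"rz":-0.28,"claw":0.7},{"dx":0.009,"dy":-0.075,"dz":0,"rx":0,"ry":0,"rz":-0.42,"claw":0.7},{"dx":0.012,"dy":-0.1,"dz":0,"rx":0,"ry":0,"rz":-0.56,"claw":0.7},{"dx":0.015,"dy":-0.125,"dz":0,"rx":0,"ry":0,"rz":-0.7,"claw":0.7}]'
python3 -m pendant '[{"dx":0,"dy":-0.02,"dz":0,"rx":0,"ry":0,"rz":-0.14,"claw":0.7},{"dx":0,"dy":-0.02,"dz":0,"rx":0,"ry":0,"rz":-0.2,"claw":0.7},{"dx":0,"dy":-0.02,"dz":0,"rx":0,"ry":0,"rz":-0.2,"claw":0.7}]'
python3 - <<'E'
from h import *
c,s,im=wshot('w12');print(s['time_s'],s['tcp_pos'],s['ee_rot'])
cv2.imwrite('pics/w12b.png',cv2.resize(im[60:340,95:465,::-1],(792,600),interpolation=cv2.INTER_CUBIC))
E
```

```text
time_s: 35.6
tcp_pos: [512.5, -2.3, 333.5]
ee_rot: [-179.9, -0.0, 92.2]
contact_force: [0.6, 0.3, 0.2]
finger_gap: 66.5
grip_force: 0.0
time_s: 36.1
tcp_pos: [527.4, -127.4, 333.4]
ee_rot: [-179.9, 0.0, 52.1]
contact_force: [0.8, -0.1, -0.1]
finger_gap: 66.5
grip_force: 0.0
time_s: 36.6
tcp_pos: [542.4, -252.4, 333.2]
ee_rot: [-179.9, 0.1, 12.0]
contact_force: [-0.0, -0.4, -0.3]
finger_gap: 66.5
grip_force: 0.0
time_s: 36.9
tcp_pos: [542.2, -271.8, 333.1]
ee_rot: [-179.9, 0.1, 0.8]
contact_force: [-0.6, -0.8, -0.0]
finger_gap: 66.6
grip_force: 0.0
36.9 [ 542.21995018 -271.80800364  333.0886286 ] [-1.79921942e+02  1.29826649e-01  8.01411480e-01]
```

View pics/w12b.png

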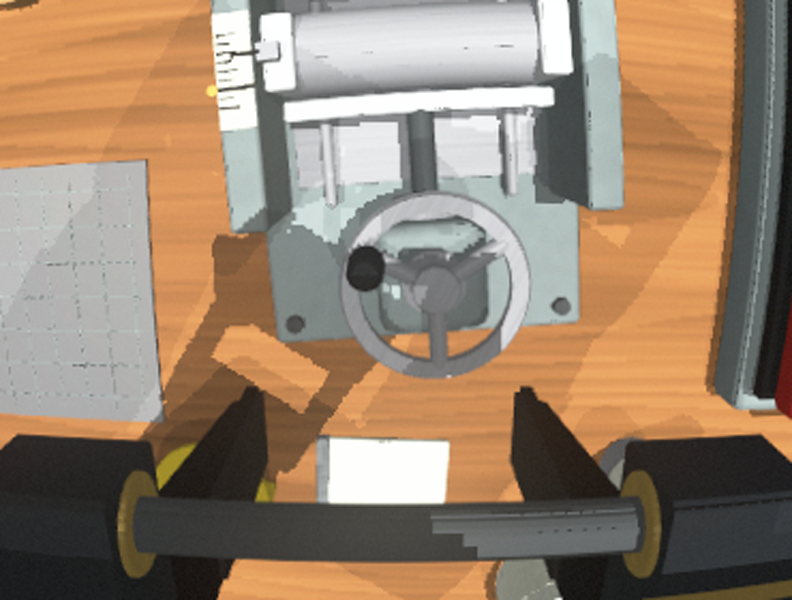

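The wheel hub is at (437,290) with its rim spanning columns 341–531, and the knob is at (366,268). The pointer is at about (240,52) and the wash mark with its stud at about (225,90).

Run:
```python
from h import *
c,s,im=load('w12');k=792/370
f=lambda u,v:(95+u/k,60+v/k)
for z in (100,120,130,140):
    P=lambda u,v:atz(c,*f(u,v),z,True)
    print(z,'wheel dia',np.linalg.norm(P(341,290)-P(531,285)).round(1),np.linalg.norm(P(437,192)-P(437,378)).round(1),'c',(.5*(P(341,287)+P(531,287))).round(1),(.5*(P(437,192)+P(437,378))).round(1),'hub',P(437,290).round(1))
for z in (130,150,165): print('knob',z,atz(c,*f(366,268),z,True).round(1))
for z in (80,100,120): print('scale',z,atz(c,*f(240,52),z,True).round(1),atz(c,*f(225,90),z,True).round(1))
cr=im[45:130,180:230]
g=cv2.resize(cv2.cvtColor(cr,cv2.COLOR_RGB2GRAY),None,fx=1,fy=1)
for col in (198,200,202,204,206,208): print(col,im[60:124,col].mean(-1).astype(int).tolist())
```

```text
100 wheel dia 113.8 114.1 c [ 526.8 -302.5  100. ] [ 526.1 -302.8  100. ] hub [ 524.8 -302.6  100. ]
120 wheel dia 108.2 108.4 c [ 531.4 -301.   120. ] [ 530.8 -301.3  120. ] hub [ 529.6 -301.2  120. ]
130 wheel dia 105.4 105.6 c [ 533.8 -300.3  130. ] [ 533.1 -300.5  130. ] hub [ 531.9 -300.4  130. ]
140 wheel dia 102.5 102.7 c [ 536.1 -299.5  140. ] [ 535.5 -299.8  140. ] hub [ 534.3 -299.7  140. ]
knob 130 [ 543.7 -261.3  130. ]
knob 150 [ 547.8 -261.9  150. ]
knob 165 [ 550.9 -262.4  165. ]
scale 80 [ 667.1 -182.2   80. ] [ 643.9 -173.    80. ]
scale 100 [ 664.9 -186.5  100. ] [ 642.8 -177.7  100. ]
scale 120 [ 662.7 -190.8  120. ] [ 641.7 -182.4  120. ]
198 [193, 193, 193, 193, 193, 191, 247, 253, 253, 253, 253, 253, 253, 253, 253, 253, 156, 247, 253, 253, 132, 231, 253, 253, 188, 159, 247, 254, 231, 187, 253, 253, 246, 155, 250, 254, 253, 191, 239, 253, 253, 139, 95, 254, 254, 245, 193, 251, 253, 253, 111, 213, 253, 253, 253, 253, 254, 254, 249, 245, 238, 163, 160, 168]
200 [193, 192, 192, 193, 192, 192, 254, 254, 253, 253, 253, 253, 254, 254, 254, 252, 219, 254, 253, 252, 98, 
[... 804 characters left out ...]
54, 254, 253, 253, 253, 254, 253, 231, 197, 195, 197]
206 [211, 211, 212, 211, 207, 249, 253, 253, 253, 253, 254, 254, 254, 253, 253, 253, 253, 253, 253, 253, 253, 253, 253, 251, 185, 68, 243, 254, 254, 253, 253, 253, 247, 252, 252, 252, 253, 253, 253, 253, 119, 110, 238, 253, 254, 254, 254, 254, 249, 157, 162, 251, 254, 254, 254, 254, 254, 254, 254, 248, 211, 197, 197, 198]
208 [213, 213, 212, 212, 224, 252, 253, 253, 253, 253, 254, 253, 253, 253, 253, 253, 253, 253, 253, 253, 253, 253, 253, 244, 128, 78, 246, 253, 253, 254, 253, 253, 253, 253, 253, 253, 253, 254, 254, 247, 74, 121, 243, 253, 253, 253, 254, 254, 253, 253, 253, 253, 253, 253, 253, 253, 254, 254, 254, 247, 210, 197, 198, 197]
```

```bash
python3 -m pendant '[{"dx":0.007,"dy":0.01,"dz":-0.04,"rx":0,"ry":0,"rz":0,"claw":0.6},{"dx":0.007,"dy":0.01,"dz":-0.08,"rx":0,"ry":0,"rz":0,"claw":0.6},{"dx":0.007,"dy":0.01,"dz":-0.12,"rx":0,"ry":0,"rz":0,"claw":0.5},{"dx":0.007,"dy":0.01,"dz":-0.14,"rx":0,"ry":0,"rz":0,"claw":0.5},{"dx":0.007,"dy":0.01,"dz":-0.14,"rx":0,"ry":0,"rz":0,"claw":0.5}]'
python3 - <<'E'
from h import *
c,s,im=wshot('w13')
# dark blob = knob near expected
for z in (150,172): print(z,proj(c,(549,-262,z)))
u,v=map(int,proj(c,(549,-262,172)))
sub=im[v-40:v+40,u-40:u+40].max(-1)<50
N,l,st,ce=cv2.connectedComponentsWithStats(sub.astype(np.uint8))
for i in range(1,N):
    if st[i][4]>60: print(st[i],ce[i]+[u-40,v-40],atz(c,*(ce[i]+[u-40,v-40]),165,True))
E
```

```text
time_s: 37.45
tcp_pos: [548.3, -260.0, 191.7]
ee_rot: [-179.8, 0.3, 1.0]
contact_force: [-0.7, 0.9, 0.4]
finger_gap: 47.8
grip_force: 0.0
150 (np.float64(277.0034876761319), np.float64(233.53090479011448))
172 (np.float64(276.9892028904069), np.float64(245.68507547804285))
[  26   14   30   43 1053] [276.95631529 240.53941121] [ 549.70883789 -261.96220402  165.        ]
```

```bash
python3 -m pendant '[{"dx":0,"dy":0,"dz":-0.02,"rx":0,"ry":0,"rz":0,"claw":0.5},{"dx":0,"dy":0,"dz":-0.04,"rx":0,"ry":0,"rz":0,"claw":0.5},{"dx":0,"dy":0,"dz":-0.05,"rx":0,"ry":0,"rz":0,"claw":0.5},{"dx":0,"dy":0,"dz":-0.05,"rx":0,"ry":0,"rz":0,"claw":0.3},{"dx":0,"dy":0,"dz":-0.05,"rx":0,"ry":0,"rz":0,"claw":0}]' 30
python3 -m pendant '[{"dx":0,"dy":0,"dz":0,"rx":0,"ry":0,"rz":0,"claw":0},{"dx":0,"dy":0,"dz":0,"rx":0,"ry":0,"rz":0,"claw":0},{"dx":0,"dy":0,"dz":0,"rx":0,"ry":0,"rz":0,"claw":0},{"dx":0,"dy":0,"dz":0,"rx":0,"ry":0,"rz":0,"claw":0}]'
python3 - <<'E'
import numpy as np
a0=np.arctan2(38,14.5);o=40*np.array([np.cos(a0),np.sin(a0)])
pr=o
for i in range(1,19):
    a=a0+np.radians(20*i);p=40*np.array([np.cos(a),np.sin(a)])
    b=a0+np.radians(100*((i-1)//5));q=40*np.array([np.cos(b),np.sin(b)])
    print(i,(p-o).round(1),(p-q).round(1))
E
```

```text
time_s: 38.0
tcp_pos: [549.9, -261.2, 146.3]
ee_rot: [179.9, -0.1, 0.9]
contact_force: [0.3, -1.7, 2.0]
finger_gap: 36.6
grip_force: 1.4
time_s: 38.4
tcp_pos: [550.1, -260.9, 146.3]
ee_rot: [180.0, -0.1, 0.9]
contact_force: [0.6, 2.0, 8.5]
finger_gap: 17.7
grip_force: 33.3
1 [-13.6   2.6] [-13.6   2.6]
2 [-27.4   0.4] [-27.4   0.4]
3 [-39.5  -6.3] [-39.5  -6.3]
4 [-48.6 -16.8] [-48.6 -16.8]
5 [-53.5 -29.8] [-53.5 -29.8]
6 [-53.8 -43.7] [ -0.2 -13.9]
7 [-49.2 -56.8] [  4.3 -27. ]
8 [-40.4 -67.6] [ 13.1 -37.8]
9 [-28.5 -74.7] [ 25.  -44.9]
10 [-14.9 -77.4] [ 38.7 -47.5]
11 [ -1.2 -75.2] [13.7  2.2]
12 [ 11.  -68.4] [25.9  9. ]
13 [ 20.1 -57.9] [34.9 19.5]
14 [ 25.  -44.9] [39.9 32.4]
15 [ 25.2 -31. ] [40.1 46.3]
16 [ 20.7 -17.9] [-4.5 13.1]
17 [11.9 -7.1] [-13.3  23.9]
18 [ 0. -0.] [-25.2  31. ]
```

```bash
python3 -m pendant '[{"dx":-0.0136,"dy":0.0026,"dz":0,"rx":0,"ry":0,"rz":0,"claw":0},{"dx":-0.0274,"dy":0.0004,"dz":0,"rx":0,"ry":0,"rz":0,"claw":0},{"dx":-0.0395,"dy":-0.0063,"dz":0,"rx":0,"ry":0,"rz":0,"claw":0},{"dx":-0.0486,"dy":-0.0168,"dz":0,"rx":0,"ry":0,"rz":0,"claw":0},{"dx":-0.0535,"dy":-0.0298,"dz":0,"rx":0,"ry":0,"rz":0,"claw":0}]'
python3 -m pendant '[{"dx":-0.0002,"dy":-0.0139,"dz":0,"rx":0,"ry":0,"rz":0,"claw":0},{"dx":0.0043,"dy":-0.027,"dz":0,"rx":0,"ry":0,"rz":0,"claw":0},{"dx":0.0131,"dy":-0.0378,"dz":0,"rx":0,"ry":0,"rz":0,"claw":0},{"dx":0.025,"dy":-0.0449,"dz":0,"rx":0,"ry":0,"rz":0,"claw":0},{"dx":0.0387,"dy":-0.0475,"dz":0,"rx":0,"ry":0,"rz":0,"claw":0}]'
```

```text
time_s: 38.9
tcp_pos: [493.0, -288.5, 146.3]
ee_rot: [-179.8, 0.3, 1.0]
contact_force: [-11.8, 5.8, 15.4]
finger_gap: 17.5
grip_force: 34.6
time_s: 39.4
tcp_pos: [534.6, -336.8, 146.1]
ee_rot: [-179.8, 0.0, 0.9]
contact_force: [-4.9, 23.4, 17.2]
finger_gap: 17.3
grip_force: 34.7
```

```bash
python3 -m pendant '[{"dx":0.0132,"dy":0.0034,"dz":0.001,"rx":0,"ry":0,"rz":0,"claw":0},{"dx":0.0254,"dy":0.0102,"dz":0.001,"rx":0,"ry":0,"rz":0,"claw":0},{"dx":0.0344,"dy":0.0207,"dz":0.001,"rx":0,"ry":0,"rz":0,"claw":0},{"dx":0.0394,"dy":0.0336,"dz":0.001,"rx":0,"ry":0,"rz":0,"claw":0},{"dx":0.0396,"dy":0.0475,"dz":0.001,"rx":0,"ry":0,"rz":0,"claw":0}]'
python3 -m pendant '[{"dx":-0.0045,"dy":0.0131,"dz":0,"rx":0,"ry":0,"rz":0,"claw":0},{"dx":-0.0133,"dy":0.0239,"dz":0,"rx":0,"ry":0,"rz":0,"claw":0},{"dx":-0.0252,"dy":0.031,"dz":0,"rx":0,"ry":0,"rz":0,"claw":0},{"dx":-0.0252,"dy":0.031,"dz":0,"rx":0,"ry":0,"rz":0,"claw":0}]'
python3 - <<'E'
from h import *
c,s,im=wshot('w14')
for z in(95,110): print(proj(c,(664,-187,z)),proj(c,(642,-180,z)))
E
```

```text
time_s: 39.9
tcp_pos: [572.0, -290.5, 146.3]
ee_rot: [-180.0, 0.3, 1.0]
contact_force: [-22.4, -7.3, 9.7]
finger_gap: 17.3
grip_force: 33.0
time_s: 40.3
tcp_pos: [547.5, -259.6, 146.4]
ee_rot: [180.0, 0.1, 0.9]
contact_force: [-2.9, -2.0, -0.8]
finger_gap: 17.3
grip_force: 30.1
(np.float64(170.9100667633689), np.float64(66.49426496982011)) (np.float64(161.15005693482956), np.float64(98.00954217841154))
(np.float64(163.82462462183997), np.float64(63.176662440122186)) (np.float64(153.4665270896848), np.float64(96.82382011780533))
```

```bash
python3 -m pendant '[{"dx":-0.0141,"dy":0.0026,"dz":0,"rx":0,"ry":0,"rz":0,"claw":0},{"dx":-0.0284,"dy":0.0004,"dz":0,"rx":0,"ry":0,"rz":0,"claw":0},{"dx":-0.0405,"dy":-0.0063,"dz":0,"rx":0,"ry":0,"rz":0,"claw":0},{"dx":-0.0496,"dy":-0.0168,"dz":0,"rx":0,"ry":0,"rz":0,"claw":0},{"dx":-0.0545,"dy":-0.0298,"dz":0,"rx":0,"ry":0,"rz":0,"claw":0}]'
python3 -m pendant '[{"dx":-0.0002,"dy":-0.0139,"dz":0,"rx":0,"ry":0,"rz":0,"claw":0},{"dx":0.0043,"dy":-0.027,"dz":0,"rx":0,"ry":0,"rz":0,"claw":0},{"dx":0.0131,"dy":-0.0378,"dz":0,"rx":0,"ry":0,"rz":0,"claw":0},{"dx":0.025,"dy":-0.0449,"dz":0,"rx":0,"ry":0,"rz":0,"claw":0},{"dx":0.0387,"dy":-0.0475,"dz":0,"rx":0,"ry":0,"rz":0,"claw":0}]'
python3 -m pendant '[{"dx":0.0132,"dy":0.0024,"dz":0,"rx":0,"ry":0,"rz":0,"claw":0},{"dx":0.0254,"dy":0.0092,"dz":0,"rx":0,"ry":0,"rz":0,"claw":0},{"dx":0.0344,"dy":0.0197,"dz":0,"rx":0,"ry":0,"rz":0,"claw":0},{"dx":0.0394,"dy":0.0326,"dz":0,"rx":0,"ry":0,"rz":0,"claw":0},{"dx":0.0394,"dy":0.0326,"dz":0,"rx":0,"ry":0,"rz":0,"claw":0}]'
python3 - <<'E'
from h import *
c,s,im=wshot('w15')
cv2.imwrite('pics/w15.png',im[:,:,::-1])
for z in(95,110): print(proj(c,(664,-187,z)),proj(c,(642,-180,z)))
E
```

```text
time_s: 40.85
tcp_pos: [492.9, -288.4, 146.3]
ee_rot: [-179.9, 0.2, 1.0]
contact_force: [-1.6, 3.6, 2.5]
finger_gap: 17.5
grip_force: 31.2
time_s: 41.35
tcp_pos: [533.2, -336.8, 146.3]
ee_rot: [-179.9, 0.0, 0.9]
contact_force: [-3.5, 15.0, 8.7]
finger_gap: 17.7
grip_force: 32.3
time_s: 41.85
tcp_pos: [571.7, -302.7, 146.3]
ee_rot: [-179.9, 0.2, 1.0]
contact_force: [-9.0, 3.5, 7.6]
finger_gap: 17.4
grip_force: 32.2
(np.float64(116.19839458405426), np.float64(104.38478021062)) (np.float64(108.89676500388919), np.float64(134.77953480666878))
(np.float64(106.35497684089995), np.float64(103.97894879037746)) (np.float64(98.880759132142), np.float64(136.2488473964545))
```

Run:
```python
from h import *
c,s,im=load('w15')
for z in (95,):
  xs=np.arange(690,615,-1.0);ys=np.arange(-165,-205,-2.)
  X,Y=np.meshgrid(xs,ys,indexing='ij')
  g=[[int(im[int(round(v)),int(round(u))].mean()) if 0<=v<420 and 0<=u<560 else -1 for u,v in [proj(c,(x,y,z)) for y in ys]] for x in xs]
  print('y',ys.astype(int).tolist())
  for x,r in zip(xs,g): print(int(x),' '.join('%3d'%a for a in r))
```

```text
y [-165, -167, -169, -171, -173, -175, -177, -179, -181, -183, -185, -187, -189, -191, -193, -195, -197, -199, -201, -203]
690 254 254 254 254 254 254 153 127  93  93  94  92  94  93  93  93  90  91  94  91
689 254 254 254 254 254 254 134 130  95  87  92  92  93  92  91  91  92  93  92  92
688 254 254 254 254 254 254 142 131  95  94  93  95  95  91  92  92  93  92  94  91
687 254 254 254 254 254 254 155 136  96  93  94  93  94  94  94  93  93  94  93  92
686 254 254 254 254 254 254 158 138  95  95  96  94  94  94  92  93  93  94  92  93
685 254 254 254 254 254 254 154 139  99  97  95  94  95  96  93  94  93  93  93  92
684 254 254 254 254 254 254 149 136  96  96  96  96  94  96  96  93  93  94  93  92
683 254 254 254 254 254 254 170 136  99  98  96  98  93  95  95  92  94  93  93  91
682 254 254 254 254 254 254 145 139  99  97  98  96  95  96  94  94  95  91  93  90
681 254 254 254 254 254 254 177 142  99  96  97  95  97  97  98  93  92  93  93  90
680 254 254 254 254 254 254 199 143 100  98  99  98  98  97  95  92  93  91  92  92
679 254 254 254 254 254 254 180 145 103 100  98  98  
[... 4622 characters left out ...]
 102 156 253 253 253 254 254
623 253 254 254 253 253 253 253 253 253 150 105 102 102 102 121 253 253 254 254 254
622 253 253 254 253 253 253 253 253 254 151  98 101 100 103 103 243 239 229 251 250
621 253 253 253 253 253 253 253 253 253 117 102 101 102 103 100 224 234 241 244 243
620 253 253 253 253 253 253 253 254 254 111 105 102 100 101 103 161 188 240 233 209
619 253 253 254 254 254 253 253 254 254 108 107  99 100 103 100 102 107  99 101  99
618 253 253 254 254 253 253 253 253 253 119 112 100 101  99 101 101 100 100 102 101
617 253 254 254 254 253 253 253 253 253 122 114 100 101 100 100 100 100  99 101  99
616 253 254 254 253 253 247 225 252 249 142 117  98 101 100 100  99 100  99  99 101
```

The pointer is within about 1 mm of the wash mark. I'll release the knob and look from directly above the scale.

```bash
python3 -m pendant '[{"dx":0,"dy":0,"dz":0,"rx":0,"ry":0,"rz":0,"claw":0.2},{"dx":0,"dy":0,"dz":0,"rx":0,"ry":0,"rz":0,"claw":0.45},{"dx":0,"dy":0,"dz":0,"rx":0,"ry":0,"rz":0,"claw":0.45},{"dx":0,"dy":0,"dz":0.03,"rx":0,"ry":0,"rz":0,"claw":0.45},{"dx":0,"dy":0,"dz":0.06,"rx":0,"ry":0,"rz":0,"claw":0.45}]'
python3 -m pendant '[{"dx":0,"dy":0.04,"dz":0,"rx":0,"ry":0,"rz":0,"claw":0.45},{"dx":0,"dy":0.08,"dz":0,"rx":0,"ry":0,"rz":0,"claw":0.45},{"dx":0,"dy":0.115,"dz":0,"rx":0,"ry":0,"rz":0,"claw":0.45},{"dx":0,"dy":0.115,"dz":0,"rx":0,"ry":0,"rz":0,"claw":0.45},{"dx":0,"dy":0.115,"dz":0,"rx":0,"ry":0,"rz":0,"claw":0.45}]'
python3 - <<'E'
from h import *
c,s,im=wshot('w16')
u,v=map(int,proj(c,(643,-180,130)));print(u,v)
cv2.imwrite('pics/w16b.png',cv2.resize(im[max(v-40,0):v+40,u-53:u+53,::-1],None,fx=7,fy=7,interpolation=cv2.INTER_CUBIC))
E
```

```text
time_s: 42.4
tcp_pos: [572.3, -304.5, 205.7]
ee_rot: [-179.9, 0.1, 0.9]
contact_force: [0.6, -0.5, -0.5]
finger_gap: 41.5
grip_force: 0.0
time_s: 42.9
tcp_pos: [572.8, -189.2, 206.0]
ee_rot: [180.0, -0.0, 1.0]
contact_force: [-0.4, -0.2, -0.5]
finger_gap: 43.0
grip_force: 0.0
263 129
```

View pics/w16b.png

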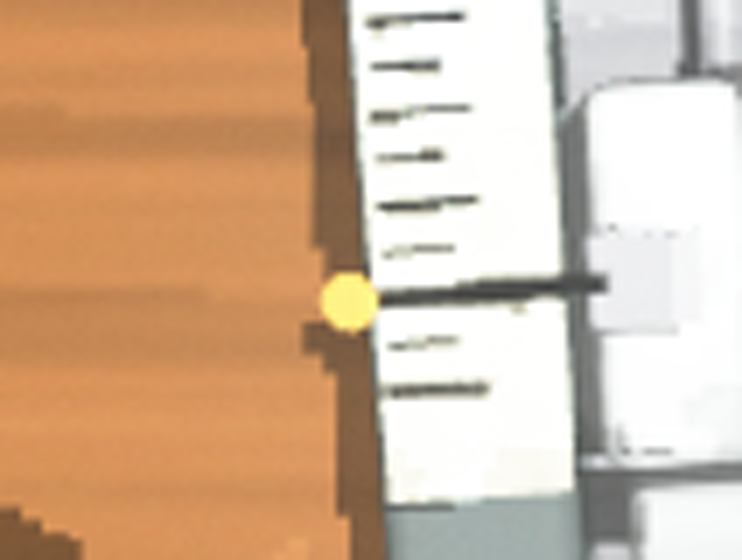

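The pointer line (283 at col 600) lies practically on the wash mark (297 at col 385, sloping with the strip). I'll fit centroids to be sure.

Run:
```python
from h import *
c,s,im=load('w16')
g=im.astype(float).mean(-1);u0,v0=263-53,129-40
for col in range(264,298,1):
    r=np.arange(123,138);w=np.clip(230-g[r,col],0,None)
    print(col-u0,((col-u0)*7+3),'cen %.2f'%((w*r).sum()/max(w.sum(),1)),'w %d'%w.sum(),g[126:136,col].astype(int).tolist())
# other ticks, at column 266
for col in (266,268,270,272):
    r=g[89:150,col]; print(col,[i+89 for i in range(1,60) if r[i]<200 and r[i]<=r[i-1] and r[i]<r[i+1]])
```

```text
54 381 cen 131.10 w 304 [252, 253, 253, 253, 185, 104, 105, 229, 251, 254]
55 388 cen 130.23 w 417 [250, 254, 253, 254, 160, 81, 94, 245, 254, 254]
56 395 cen 130.33 w 384 [252, 254, 254, 254, 163, 82, 108, 254, 254, 254]
57 402 cen 130.33 w 391 [252, 254, 254, 254, 155, 81, 109, 254, 254, 254]
58 409 cen 130.44 w 435 [253, 254, 254, 254, 122, 80, 113, 254, 254, 254]
59 416 cen 129.93 w 456 [254, 254, 254, 254, 124, 80, 117, 254, 254, 254]
60 423 cen 129.96 w 447 [254, 254, 254, 254, 122, 81, 132, 254, 254, 254]
61 430 cen 130.74 w 503 [254, 254, 254, 254, 120, 80, 135, 254, 254, 254]
62 437 cen 130.64 w 517 [254, 254, 254, 245, 105, 79, 133, 254, 254, 253]
63 444 cen 130.74 w 480 [254, 254, 254, 245, 105, 80, 153, 254, 254, 254]
64 451 cen 130.70 w 482 [254, 254, 254, 241, 100, 80, 154, 254, 254, 254]
65 458 cen 130.79 w 464 [254, 254, 254, 166, 83, 74, 147, 254, 254, 254]
66 465 cen 130.50 w 467 [254, 254, 254, 146, 80, 79, 146, 254, 254, 254]
67 472 cen 130.47 w 468 [254, 254, 253, 142, 82, 75, 152, 254, 254, 254]
68 479 cen 130.24 w 496 [254, 254, 221, 101, 80, 75, 174, 254, 254,
[... 877 characters left out ...]
1 570 cen 129.81 w 1811 [109, 112, 88, 80, 85, 111, 117, 117, 119, 121]
82 577 cen 129.96 w 1794 [121, 112, 89, 78, 89, 117, 116, 118, 115, 116]
83 584 cen 130.36 w 1665 [130, 121, 91, 78, 84, 112, 114, 116, 117, 117]
84 591 cen 131.50 w 818 [218, 194, 117, 79, 95, 200, 207, 205, 201, 170]
85 598 cen 131.14 w 529 [239, 222, 135, 78, 104, 234, 239, 239, 237, 223]
86 605 cen 130.23 w 303 [239, 224, 162, 137, 145, 234, 238, 239, 239, 234]
87 612 cen 133.78 w 41 [239, 235, 227, 225, 224, 237, 238, 238, 239, 235]
266 [91, 98, 105, 111, 118, 131, 138, 145]
268 [91, 98, 105, 111, 118, 124, 131, 138, 144]
270 [91, 98, 104, 111, 118, 124, 131, 138, 144]
272 [91, 98, 104, 111, 118, 124, 131, 137, 144]
```

Run:
```python
from h import *
c,s,im=load('w16')
g=im.astype(float).mean(-1);u0=210
def cen(col,lo,hi):
    r=np.arange(lo,hi+1);w=np.clip(250-g[r,col],0,None);return (w*r).sum()/w.sum()
def fit(n,a,b,f0,win=2):
    x=[];y=[]
    for col in range(a,b):
        r0=int(round(f0)); v=cen(col,r0-win,r0+win);x.append(col);y.append(v);
    p=np.polyfit(x,y,1);print(n,'slope %.3f'%p[0],'at265 %.2f'%np.polyval(p,265),'at290 %.2f'%np.polyval(p,290));return p
for n,r in (('0',91.5),('10',105),('20',118),('40',144.5)): fit(n,265,276,r)
for n,r in (('5',98),('15',111),('25',124),('35',138)): fit(n,266,272,r)
fit('mark',265,274,131); fit('pointer',286,295,129.3)
# strip edges direction
for r in (95,110,125,145,155): print(r,g[r,256:296].astype(int).tolist())
```

```text
0 slope -0.067 at265 91.41 at290 89.74
10 slope -0.135 at265 105.05 at290 101.68
20 slope -0.100 at265 118.28 at290 115.77
40 slope -0.029 at265 144.42 at290 143.70
5 slope 0.008 at265 97.89 at290 98.10
15 slope -0.097 at265 111.31 at290 108.88
25 slope -0.108 at265 124.62 at290 121.93
35 slope -0.148 at265 138.25 at290 134.54
mark slope -0.038 at265 131.17 at290 130.23
pointer slope -0.092 at265 131.57 at290 129.26
95 [94, 96, 96, 100, 202, 253, 254, 254, 254, 254, 254, 254, 254, 254, 255, 255, 255, 255, 255, 255, 254, 254, 255, 255, 255, 254, 254, 254, 254, 254, 254, 244, 155, 102, 167, 208, 216, 214, 214, 214]
110 [89, 88, 89, 89, 93, 211, 253, 253, 252, 252, 251, 251, 251, 250, 176, 168, 168, 227, 253, 254, 254, 254, 254, 254, 254, 254, 254, 254, 254, 254, 254, 253, 246, 172, 112, 116, 116, 133, 230, 250]
125 [119, 98, 96, 98, 98, 95, 149, 253, 221, 165, 206, 212, 212, 242, 242, 242, 242, 245, 246, 253, 254, 254, 254, 254, 254, 254, 254, 254, 254, 254, 254, 254, 254, 246, 156, 112, 118, 146, 222, 240]
145 [154, 152, 103, 98, 98, 98, 98, 101, 150, 176, 116, 140, 140, 142, 166, 166, 168, 172, 174, 174, 176, 176, 174, 213, 253, 253, 254, 254, 254, 254, 254, 254, 254, 254, 252, 207, 110, 121, 122, 140]
155 [157, 158, 100, 98, 97, 98, 98, 100, 104, 232, 249, 249, 253, 253, 253, 253, 253, 253, 254, 254, 254, 254, 254, 254, 253, 249, 249, 249, 248, 248, 248, 249, 250, 250, 250, 235, 118, 150, 171, 202]
```

```bash
cat > m.py <<'E'
from h import *
def meas(n,show=False):
    c,s,im=wshot(n) if not n.startswith('L:') else load(n[2:])
    # rectify in-plane at z=130: x 615..675 (0.1mm), y -150..-200
    xs=np.arange(612,680,.1);ys=np.arange(-150,-215,-.25)
    X,Y=np.meshgrid(xs,ys,indexing='ij')
    P=np.stack([X,Y,np.full_like(X,130)],-1)@np.array(c['R']).T+np.array(c['t'])
    q=np.hypot(P[...,0],P[...,1]);th=np.arctan2(q,P[...,2])
    w=cv2.remap(im,(c['fx']*th*P[...,0]/q+c['cx']).astype(np.float32),(c['fy']*th*P[...,1]/q+c['cy']).astype(np.float32),cv2.INTER_CUBIC)
    return w,xs,ys
E
python3 -m pendant '[{"dx":0,"dy":0,"dz":-0.02,"rx":0,"ry":0,"rz":0,"claw":0.45},{"dx":0,"dy":0,"dz":-0.04,"rx":0,"ry":0,"rz":0,"claw":0.45},{"dx":0,"dy":0,"dz":-0.04,"rx":0,"ry":0,"rz":0,"claw":0.45}]'
python3 - <<'E'
from m import *
w,xs,ys=meas('w17');g=w.astype(float).mean(-1)
print('y  ',[int(y) for y in ys[::8]])
for i in range(0,len(xs),8): print('%.1f'%xs[i],' '.join('%3d'%g[i,j] for j in range(0,len(ys),8)))
E
```

```text
time_s: 43.25
tcp_pos: [571.5, -190.4, 163.5]
ee_rot: [-179.9, 0.2, 0.8]
contact_force: [-0.4, -0.4, 0.7]
finger_gap: 42.7
grip_force: 0.0
y   [-150, -152, -154, -156, -158, -160, -162, -164, -166, -168, -170, -172, -174, -176, -178, -180, -182, -184, -186, -188, -190, -192, -194, -196, -198, -200, -202, -204, -206, -208, -210, -212, -214]
612.0  92  93  94  95  95  96  93  94 155 160 159 160 161 159 161 100 113 162 170 169 171 170 168 170 170 169 152 177 200 200 202 202 200
612.8  94  93  94  94  93  95 125 141 157 158 160 159 158 159 159 100 114 164 169 169 169 170 170 171 170 169 152 184 200 201 191 187 199
613.6  91  91 100  91  92 103 139 156 155 156 155 157 157 158 156  98 119 165 168 170 170 171 170 170 171 170 150 189 201 197 231 234 228
614.4  91  90 141  87  87 146 151 153 152 153 154 155 154 155 154  97 122 164 169 170 169 169 169 170 171 170 149 181 201 188 249 252 248
615.2  89  89 100 100 129 147 149 151 150 151 151 152 154 153 154  97 125 165 168 170 169 169 169 170 169 169 147 182 203 174 250 252 252
616.0  89  90  94 103 152 149 149 151 152 152 152 155 155 154 155  9
[... 10271 characters left out ...]
17 102 220
676.0 130 129 129 130 129 142 140 141 143 142 135 134  86  81 255 254 254 254 255 255 255 255 255 255 160 229 229 230 230 231 230  93 221
676.8 129 129 129 131 139 140 140 140 141 142 135 133  84  82 254 254 254 255 255 255 255 255 255 255 165 229 229 227 227 227 139 101 224
677.6 128 127 128 135 140 141 141 141 141 142 135 133  84  92 255 254 254 254 255 254 254 254 255 255 113 234 233 231 231 230 109 111 224
678.4 129 130 131 141 141 142 141 144 142 144 138 134  84 114 254 254 254 254 254 255 254 255 255 255  70 236 237 232 233 233 107 119 226
679.2 128 137 139 141 142 142 144 144 144 145 139 116  87 124 255 254 254 254 254 255 255 255 255 255  77 183 181 231 230 229 141 121 227
```

Reading: the pointer is about 0.55 mm short of the mark, so the wheel needs about 20° more anticlockwise. I'll regrip the knob.

```bash
python3 -m pendant '[{"dx":0,"dy":0,"dz":0.03,"rx":0,"ry":0,"rz":0,"claw":0.45},{"dx":0,"dy":-0.01,"dz":0.04,"rx":0,"ry":0,"rz":0,"claw":0.45},{"dx":0,"dy":-0.055,"dz":0.04,"rx":0,"ry":0,"rz":0,"claw":0.45},{"dx":0,"dy":-0.1,"dz":0.04,"rx":0,"ry":0,"rz":0,"claw":0.45},{"dx":0,"dy":-0.114,"dz":0.04,"rx":0,"ry":0,"rz":0,"claw":0.45}]'
python3 -m pendant '[{"dx":0,"dy":0,"dz":0,"rx":0,"ry":0,"rz":0,"claw":0.45},{"dx":0,"dy":0,"dz":-0.03,"rx":0,"ry":0,"rz":0,"claw":0.45},{"dx":0,"dy":0,"dz":-0.06,"rx":0,"ry":0,"rz":0,"claw":0.45},{"dx":0,"dy":0,"dz":-0.06,"rx":0,"ry":0,"rz":0,"claw":0.45}]'
python3 -m pendant '[{"dx":0,"dy":0,"dz":0,"rx":0,"ry":0,"rz":0,"claw":0.2},{"dx":0,"dy":0,"dz":0,"rx":0,"ry":0,"rz":0,"claw":0},{"dx":0,"dy":0,"dz":0,"rx":0,"ry":0,"rz":0,"claw":0},{"dx":0,"dy":0,"dz":0,"rx":0,"ry":0,"rz":0,"claw":0},{"dx":0,"dy":0,"dz":0,"rx":0,"ry":0,"rz":0,"claw":0}]'
```

```text
time_s: 43.8
tcp_pos: [572.2, -308.2, 206.5]
ee_rot: [179.9, -0.1, 0.7]
contact_force: [0.3, 0.3, -0.2]
finger_gap: 42.6
grip_force: 0.0
time_s: 44.2
tcp_pos: [573.0, -303.0, 146.8]
ee_rot: [179.9, -0.1, 0.9]
contact_force: [-0.4, -0.2, 0.1]
finger_gap: 42.8
grip_force: 0.0
time_s: 44.7
tcp_pos: [572.7, -303.3, 146.3]
ee_rot: [180.0, -0.0, 0.9]
contact_force: [0.2, 1.9, 4.9]
finger_gap: 17.7
grip_force: 30.8
```

```bash
python3 -m pendant '[{"dx":0.0003,"dy":0.005,"dz":0,"rx":0,"ry":0,"rz":0,"claw":0},{"dx":0.0003,"dy":0.01,"dz":0,"rx":0,"ry":0,"rz":0,"claw":0},{"dx":0,"dy":0.014,"dz":0,"rx":0,"ry":0,"rz":0,"claw":0},{"dx":0,"dy":0.014,"dz":0,"rx":0,"ry":0,"rz":0,"claw":0},{"dx":0,"dy":0.014,"dz":0,"rx":0,"ry":0,"rz":0,"claw":0}]'
python3 -m pendant '[{"dx":0,"dy":0,"dz":0,"rx":0,"ry":0,"rz":0,"claw":0.2},{"dx":0,"dy":0,"dz":0,"rx":0,"ry":0,"rz":0,"claw":0.45},{"dx":0,"dy":0,"dz":0,"rx":0,"ry":0,"rz":0,"claw":0.45},{"dx":0,"dy":0,"dz":0.03,"rx":0,"ry":0,"rz":0,"claw":0.45},{"dx":0,"dy":0,"dz":0.06,"rx":0,"ry":0,"rz":0,"claw":0.45}]'
python3 -m pendant '[{"dx":0,"dy":0.04,"dz":0,"rx":0,"ry":0,"rz":0,"claw":0.45},{"dx":0,"dy":0.08,"dz":0,"rx":0,"ry":0,"rz":0,"claw":0.45},{"dx":0,"dy":0.1,"dz":-0.04,"rx":0,"ry":0,"rz":0,"claw":0.45},{"dx":0,"dy":0.1,"dz":-0.04,"rx":0,"ry":0,"rz":0,"claw":0.45},{"dx":0,"dy":0.1,"dz":-0.04,"rx":0,"ry":0,"rz":0,"claw":0.45}]'
cat > p.py <<'E'
from m import *
def col(g,xs,ys,y,lo,hi):
    j=np.argmin(abs(ys-y));k=(xs>lo)&(xs<hi);w=np.clip(200-g[k,j],0,None)
    return (w*xs[k]).sum()/w.sum()
def rep(n):
    w,xs,ys=meas(n);g=w.astype(float).mean(-1)
    f=lambda lo,hi,Y:[round(float(col(g,xs,ys,y,lo,hi)),2) for y in Y]
    print('mark  ',f(639.5,645,np.arange(-182,-189,-1)));print('ptr   ',f(640.5,646.5,np.arange(-190,-206,-1)))
    for t in (632,652,662): print('tick',t,f(t-1.7,t+2.5,np.arange(-182,-189,-1)))
E
python3 -c "
from p import *
rep('L:w17');rep('w18')"
```

```text
time_s: 45.2
tcp_pos: [572.6, -288.9, 146.3]
ee_rot: [-180.0, -0.0, 0.9]
contact_force: [-0.9, 1.4, 7.5]
finger_gap: 17.5
grip_force: 33.0
time_s: 45.7
tcp_pos: [571.8, -288.7, 205.4]
ee_rot: [-179.9, 0.2, 0.9]
contact_force: [-0.7, 0.3, -0.1]
finger_gap: 41.5
grip_force: 0.0
time_s: 46.2
tcp_pos: [572.3, -189.3, 165.7]
ee_rot: [-180.0, 0.1, 1.0]
contact_force: [0.5, 0.3, 0.3]
finger_gap: 42.7
grip_force: 0.0
mark   [641.77, 641.86, 641.95, 641.99, 642.06, 642.16, 642.25]
ptr    [642.49, 642.8, 642.89, 642.94, 642.96, 643.02, 643.11, 643.34, 643.41, 643.5, 644.19, 643.45, 643.53, 643.72, 644.11, nan]
tick 632 [631.83, 631.86, 631.91, 631.99, 632.0, 632.04, 632.09]
tick 652 [651.75, 651.8, 651.76, 651.82, 651.89, 652.39, 652.57]
tick 662 [661.8, 662.01, 662.07, 662.15, 662.25, 662.51, 662.55]
mark   [641.89, 642.0, 642.13, 642.15, 642.23, 642.24, 642.34]
ptr    [642.36, 642.52, 642.52, 642.62, 642.64, 642.76, 642.82, 642.89, 642.95, 642.99, 643.66, 643.4, 643.47, 643.25, 643.53, 643.4]
tick 632 [631.86, 631.88, 631.99, 632.01, 632.1, 632.16, 632.19]
tick 652 [651.69, 651.79, 651.85, 651.97, 652.05, 652.36, 652.41]
tick 662 [661.9, 662.26, 662.29, 662.34, 662.37, 662.42, 662.48]p.py:4: RuntimeWarning: invalid value encountered in scalar divide
  return (w*xs[k]).sum()/w.sum()
```

The mark and pointer are now collinear to about 0.1 mm. I'll retreat and hand in.

```bash
python3 -m pendant '[{"dx":0,"dy":0,"dz":0.04,"rx":0,"ry":0,"rz":0,"claw":0.45},{"dx":0,"dy":0,"dz":0.08,"rx":0,"ry":0,"rz":0,"claw":0.45},{"dx":0,"dy":0.04,"dz":0.12,"rx":0,"ry":0,"rz":0,"claw":0.45},{"dx":0,"dy":0.04,"dz":0.12,"rx":0,"ry":0,"rz":0,"claw":0.45},{"dx":0,"dy":0.04,"dz":0.12,"rx":0,"ry":0,"rz":0,"claw":0.45}]'
python3 -c "
from bench import *
print(hand_in())"
```

```text
time_s: 46.75
tcp_pos: [572.8, -149.9, 287.8]
ee_rot: [179.9, -0.2, 0.9]
contact_force: [-0.2, 0.1, 0.3]
finger_gap: 43.1
grip_force: 0.0
the job is handed in; nothing more can be done
None
```

The job is handed in at about 47 s: the tank was vented at the first stop for about 3 s, all three tablets from the mat were dropped in, the cap is locked home, and the pointer reads on the long wash mark to within about 0.2 mm; hand-in returned no verdict.

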